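Load the sole gauge and hold its sprung pointer at the size clip

TASK

Load the checking gauge: lay the small sole flat in the long bay with its toe towards the side the rod pulls out to, and the heel lift flat in the short crosswise bay, setting them down rather than dropping them. Then pull the sprung pointer rod out by its black post until the pointer stands between the two lips of the size clip, and finish while still holding it there, steady against its spring. Leave everything else on the table where it is.

Things in the scene. Friction and masses are not known exactly. Their poses are not given: they have to be found in the camera images.
- gauge: sole checking gauge, fixed to the table: aluminium plate 230 (own x) x 300 (own y) x 8 mm, origin under its centre, z up. Along its -x half lie two shallow bays with grey walls 5 mm thick, 8 mm high above the plate; along its +x half run a spring tube (own y, diameter 22 mm, axis 30 mm above the table at own x = +50 mm, from own y = +140 to its mouth at +30 mm) and a flat steel rule
- sole_bay (a point): long bay for the sole: centre of its floor (the plate's top, 8 mm above the table), x, y, z axes as gauge; inside 76 mm along x, 172 mm along y; its two long walls have 70 mm wide finger gaps at mid-length. The toe belongs at the -y end, the side to which the rod pulls out
- lift_bay (a point): short crosswise bay for the heel lift: centre of its floor (8 mm above the table), x, y, z axes as gauge; inside 80 mm along x, 50 mm along y; its two long walls (facing y) have 44 mm wide finger gaps at the middle
- sole_mid (a point): small white shoe sole, stiff, 160 long x 66 wide x 20 mm thick, 120 g: centre, half-way up. Length along own y, toe (the wider, 66 mm, end) at -y, heel (54 mm wide) at +y; z up. The waist has parallel sides 50 mm apart from own y = -15 to +40 mm
- sole_toe (a point): tip of the small sole's toe, 80 mm from sole_mid along the sole's own -y
- sole: the small white sole itself; origin under its centre, axes as sole_mid
- lift_mid (a point): dark rubber heel lift, 70 long (own x) x 40 wide (own y) x 18 mm thick, 60 g: centre, half-way up. Square at -x, half-round at +x; either end may point either way in its bay
- lift: the heel lift itself; origin under its centre, axes as lift_mid
- pull_rod (a joint): how far the sprung telescoping rod is pulled out of its tube along the gauge's own -y, m: 0 at rest, 0.09 at its stop. The inner spring draws it back with 3.6 N at 0, rising 1.2 N per 10 mm (about 12 N at 70 mm); let go, it snaps back
- pull_grip (a point): upright black grip post on the rod's outer end: 24 (gauge x) x 18 (gauge y) mm, from 20 to 84 mm above the table; this point is on its axis, 64 mm above the table; x, y, z axes as gauge. At rest there is a 41 mm gap between post and tube mouth (tube top 41 mm above the table)
- pointer_tip (a point): tip of the 4 mm wide flat steel pointer that sticks out from the foot of the post, 60 mm towards the gauge's +x, 30 mm above the table, over the rule; moves with the rod; x, y, z axes as gauge
- clip_mid (a point): size clip, the length mark on the rule: a dark steel saddle with two upright lips 14 mm apart (gap along gauge y), 14 mm high, fixed for the run and set at a different size each time; this point is mid-way between the lips, level with their tops (24 mm above the table); the pointer passes over them; x, y, z axes as gauge
- big_sole: bystander: white adult sole, 264 x 109 x 26 mm, same outline as the small one; origin under its middle
- tin: bystander: dark metal glue tin, diameter 80 mm, 110 mm high; origin under its centre
- bottle: bystander: yellow bottle with black cap, diameter 60 mm, 150 mm high; origin under its centre
- brush: bystander: glue brush lying on the table; origin under its middle, its length along own x
- spatula: bystander: spatula with dark handle lying on the table; origin under its middle, its length along own x
- tape: bystander: roll of brown tape lying flat, outer diameter 84 mm, 25 mm high; origin under its centre
Mind the look-alikes: they are no part of the job. What is shaped like the sole but blue is not meant. Of the things shaped like the lift, the black one is meant.

How it is judged:
On the way, in this order (a step that is already met when the one before it is completed fails the run):
1. the small sole and the heel lift both lie flat in their bays, toe the right way, let go (x of sole_mid in the frame of sole_bay between -0.008 and 0.008 m and y of sole_mid in the frame of sole_bay between -0.009 and 0.009 m and z of sole_mid in the frame of sole_bay between 0.006 and 0.014 m and angle between each of sole_mid, lift_mid's own z axis and vertical below 0.06 rad and angle between the y axis of sole_mid and the y axis of sole_bay, either way round below 0.15 rad and y of sole_toe in the frame of sole_bay below -0.05 m and contact force between the fingers and sole below 0.3 N and x of lift_mid in the frame of lift_bay between -0.009 and 0.009 m and y of lift_mid in the frame of lift_bay between -0.008 and 0.008 m and z of lift_mid in the frame of lift_bay between 0.005 and 0.013 m and angle between the x axis of lift_mid and the x axis of lift_bay, either way round below 0.15 rad and contact force between the fingers and lift below 0.3 N), for 0.2 s.
2. the rod is held out with its pointer between the clip's lips (y of pointer_tip in the frame of clip_mid between -0.005 and 0.005 m and contact force between the fingers and pull_rod above 3 N and velocity of joint pull_rod between -0.01 and 0.01 m/s), for 0.4 s.
At the end, for the whole second after the job is handed in: The sole lies flat in the long bay (within 9 mm of its centre, toe at the pull-out end) and the lift flat in the short bay, both let go; the fingers hold the rod against its spring (contact force over 3 N), still, with the pointer within 5 mm of the middle of the size clip (all of step 1 and all of step 2); the arm keeps its last pose, push and grip.
It fails at once if a bystander (big sole, tin, bottle, brush, spatula, tape) is shifted more than 30 mm (distance of any of big_sole, tin, bottle, brush, spatula, tape from where it was at the start of the episode above 0.03 m).
It fails at once if the sole or lift is dropped from a height ((height (world z) of sole_mid above 0.065 m and contact force between the fingers and sole below 0.02 N and linear speed of sole above 0.35 m/s) or (height (world z) of lift_mid above 0.065 m and contact force between the fingers and lift below 0.02 N and linear speed of lift above 0.35 m/s)).
It also fails if it takes over 66 s, if anything falls off the work surface, if the arm or the gripper's body presses on something with over 40 N, if the wrist force passes 120 N, or if a joint passes its speed limit or range.

ROBOT

A 6-joint arm with a two-finger parallel gripper is mounted at the origin on the work surface. World frame = base frame: x ahead of the robot, y to its left, z up, the work surface at z = 0. Lengths are in m, angles in rad, forces in N, time in s.
With the tool pointing down it reaches from about 0.375 to 0.925 m from the base axis. Payload 5.7 kg.
Tool frame: the origin (TCP) lies on the centre line of the jaws, within the pads' length; the fingertips stand 8 mm ahead of it and the grasp point (between the pads) lies 11 mm behind it; z points along the fingers, y is the direction in which the jaws open and shut (so a half turn about z gives the same grasp; the last joint's range is limited). The gripper opens to 85 mm and grips with 20 to 120 N. Pads are 22 mm wide; open, the fingers measure 114 mm over their backs; the gripper's body (76 mm by 85 mm) begins 54 mm behind the grasp point. The pads swing forward as they close: fully open they stand 13 mm farther back than shut.
Start: joints at [1.07, 0.359, 1.51, -0, 1.272, -0.115], TCP at [0.226, 0.556, 0.239] pointing down, gripper open.
Joint ranges: [-2.97, 2.97], [-1.01, 2.36], [0.21, 2.38], [-0.96, 4.11], [0.2, 2.71], [-2.98, 2.98]. Speed limits (rad/s): [2.39, 2.39, 3.14, 3.14, 3.14, 3.14].

INTERFACE

Orientations are given as a 3x3 rotation matrix whose columns are the frame's x, y, z axes.
In Python, from cell import robot gives the robot as it stands. The module is installed in compiled form; this text tells all that it offers.
- The arm moves only by the tool arm_command, never from a script. Its argument "steps" is a list of rows, each an object with "jaw": the closure, from 0 (fully open) to 1 (shut); "xyz": the shift along the tool's x, y, z in cm, a list of three; "spin": the turn about the tool's z in degrees. In form: [{"jaw": jaw, "xyz": [dx, dy, dz], "spin": spin}, ...]. A call has 1 to 5 rows; each row shifts and turns the commanded pose from where the row before left it, along the tool's axes as they then stand; what a row does not reach is not made up. A row lasts 1/10 s, in which the tool goes at most 50 mm and 8.59 degrees, less where a joint would pass 70% of its speed; a pose out of reach is approached as far as the arm can. A call is refused whole if a number of a shift passes 5 or a number of a turn 8.59, either way. A call with a gripper value outside its range is refused whole. The fingers move at their own pace and stop on an object; "newtons" is the grip in N (left out, the last holds). Time passes only in rows, so rows that do not move let the fingers close. It gives the time, the measured TCP pose, the force and the opening at its end, in the units of the state.
- robot.observe(): the state, without advancing time (a new reading comes with each control period).
- robot.capture(name): name is "scene" or "top" or "wrist"; returns the picture (420x560x3 uint8, blue, green, red); there is no depth.
- robot.calibration(name): a dict with "mtx" (3x3 intrinsics, pixels), "dist_coeffs" ([k1, k2, p1, p2, k3] as OpenCV has them; the pictures are not rectified), "R" (3x3) and "t" (3): a world point X has camera coordinates R X + t. Camera axes: x right, y down, z forward; pixel columns grow to the right and rows downward; lengths in m; the calibration is good to about 2 mm. A picture is of the moment at which its call begins: read the wrist's pose just before it. calibration takes no time and is no camera call; for the wrist camera it gives the pose at the moment of the call.
- robot.close_job(): hands the job in, once; it reports no verdict.
The state is a dict: "time_s": time; "joint_positions": joint angles; "qd": joint speeds; "joint_efforts": joint torques, N m; "position": TCP position; "orientation": TCP orientation; "contact_force": force on the tool from outside, world axes, zero at the start; "moment": the same for the moment, N m; "gripper_width": finger opening in m.
Only numpy, scipy, OpenCV 4.12 (cv2) and the standard library are available. Lean on these libraries where they do the work, as an engineer would, in place of code of your own. Each camera call takes 0.05 s, during which the arm holds its last target.

## Working session

There is one attempt and no reset: what is moved stays moved. The work goes in short steps, Python scripts to look and compute and a tool call to move; the robot and the scene stay as the last step left them, time stands still between calls to the robot, and variables do not carry over. Pictures are saved under pics/ and viewed, and the job is handed in when it is done.

Besides the shell and the picture viewer there is one more tool, called after ">>>" by a JSON object that holds its "method" and its "body", one argument or row to a line. arm_command: Moves the arm, as the interface text tells. Its arguments: {"type":"object","properties":{"steps":{"type":"array","items":{"type":"object","properties":{"jaw":{"type":"number"},"xyz":{"type":"array","items":{"type":"number"}},"spin":{"type":"number"}}}},"newtons":{"type":"number"}},"required":["steps"]}

```bash
mkdir -p pics; ls
python3 - <<'E'
from cell import robot
import cv2
o=robot.observe()
print(o)
for n in ["scene","top","wrist"]:
    im=robot.capture(n); cv2.imwrite(f"pics/{n}0.png",im)
    c=robot.calibration(n); print(n,{k:__import__('numpy').round(v,4).tolist() for k,v in c.items()})
E
```

```text
pics
{'time_s': 0.0, 'joint_positions': array([ 1.06992747e+00,  3.59520322e-01,  1.51145763e+00, -3.56236406e-06,
        1.27249516e+00, -1.15098486e-01]), 'qd': array([ 0.00148899,  0.00179169, -0.00079579,  0.00109687, -0.00077094,
       -0.00074638]), 'joint_efforts': array([-1.45097265e-04, -5.27630925e+01, -2.78607363e+01, -3.26299305e-04,
        1.32483462e-02,  1.51089620e-05]), 'position': array([0.22544344, 0.55530353, 0.23843487]), 'orientation': array([[-9.26509137e-01,  3.76271192e-01, -8.99986631e-04],
       [ 3.76272208e-01,  9.26507690e-01, -1.65110887e-03],
       [ 2.12579832e-04, -1.86840741e-03, -9.99998232e-01]]), 'contact_force': array([ 0.34532778, -0.13211673, -0.22234238]), 'moment': array([ 0.01516505,  0.00203647, -0.02710753]), 'gripper_width': 0.08562724289416894}
scene {'mtx': [[504.4853, 0.0, 288.687], [0.0, 504.4853, 213.9935], [0.0, 0.0, 1.0]], 'dist_coeffs': [-0.0272, 0.0, 0.0, 0.0, 0.0], 'R': [[-0.8075, 0.5897, 0.0146], [0.4805, 0.6718, -0.5638], [-0.3422, -0.4482, -0.8258]], 't': [0.4257, -0.1798, 1.6824]}
top {'mtx': [[424.3833, 0.0, 281.2718], [0.0, 424.3833, 199.1259], [0.0, 0.0, 1.0]], 'dist_coeffs': [-0.0508, 0.0, 0.0, 0.0, 0.0], 'R': [[0.0226, -0.9997, 0.0094], [-0.9953, -0.0234, -0.0935], [0.0936, -0.0072, -0.9956]], 't': [-0.0677, 0.5241, 1.0325]}
wrist {'mtx': [[294.2351, 0.0, 280.2919], [0.0, 294.2351, 214.9651], [0.0, 0.0, 1.0]], 'dist_coeffs': [-0.0013, 0.0, 0.0, 0.0, 0.0], 'R': [[0.3747, 0.9272, -0.0011], [0.8849, -0.3572, 0.2988], [0.2766, -0.1129, -0.9543]], 't': [-0.5989, -0.0388, 0.3788]}
```

View pics/scene0.png

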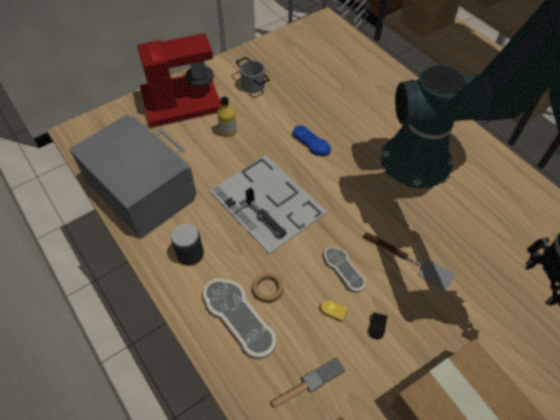

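View pics/top0.png

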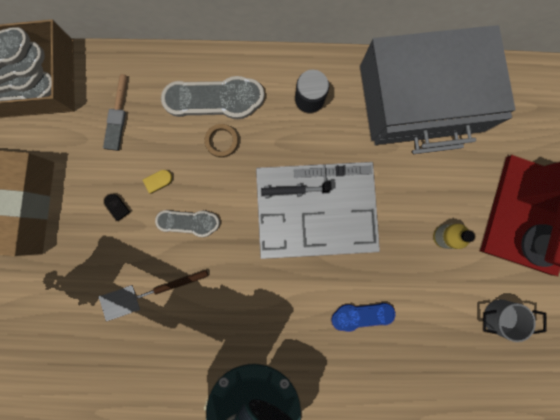

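View pics/wrist0.png

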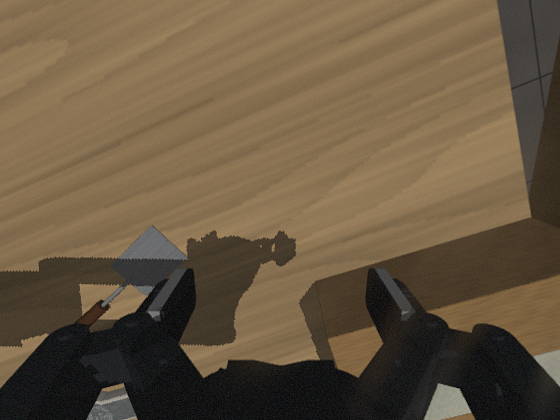

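The top view shows the following:
- The small white sole is at about (187,222) with its toe to the right.
- The black lift is at (117,207), with a yellow look-alike at (157,181).
- The blue sole is at (363,316).
- The gauge is at (317,210), with the post at (327,186).

I'll enlarge these.

Run:
```python
import cv2
im=cv2.imread("pics/top0.png")
cv2.imwrite("pics/c1.png",cv2.resize(im[150:270,245:390],None,fx=5,fy=5,interpolation=cv2.INTER_CUBIC))
cv2.imwrite("pics/c2.png",cv2.resize(im[160:250,90:230],None,fx=5.5,fy=5.5,interpolation=cv2.INTER_CUBIC))
```

```text
(no output)
```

View pics/c1.png

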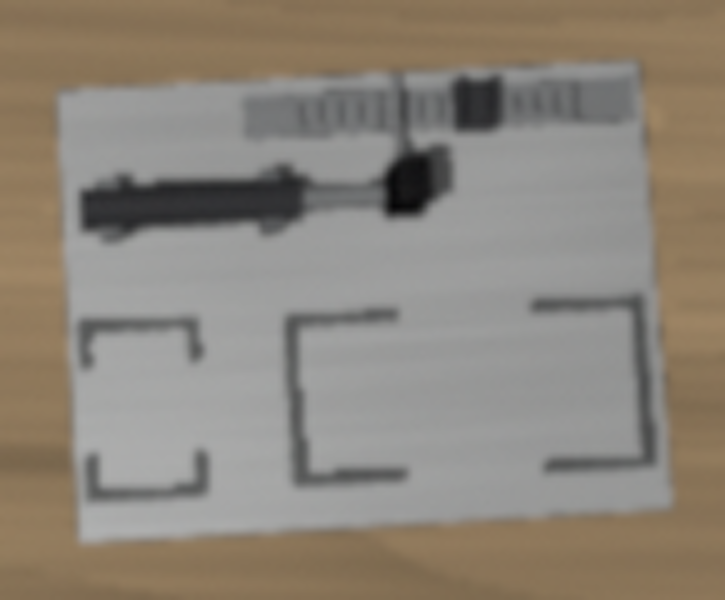

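View pics/c2.png

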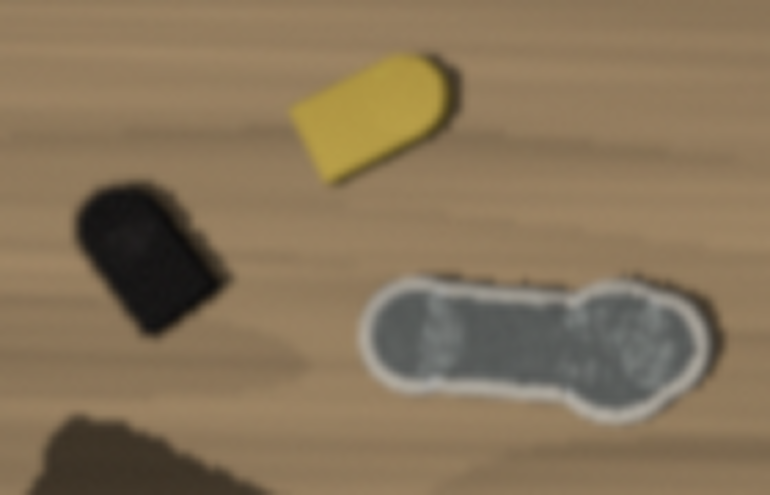

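```bash
cat > h.py <<'E'
import numpy as np, cv2
from cell import robot
from scipy.optimize import least_squares
def proj(c,X):
    X=np.atleast_2d(X).astype(float)
    return cv2.projectPoints(X,cv2.Rodrigues(np.array(c['R'],float))[0],np.array(c['t'],float),np.array(c['mtx']),np.array(c['dist_coeffs']))[0][:,0]
def ray(c,uv,z):
    uv=np.atleast_2d(uv).astype(float)
    p=cv2.undistortPoints(uv[:,None],np.array(c['mtx']),np.array(c['dist_coeffs']))[:,0]
    R=np.array(c['R']);C=-R.T@np.array(c['t'])
    d=np.c_[p,np.ones(len(p))]@R
    return C+d*((z-C[2])/d[:,2])[:,None]
def place(p,L):  # p=x,y,yaw ; L local pts
    c,s=np.cos(p[2]),np.sin(p[2]);L=np.atleast_2d(L)
    return np.c_[p[0]+c*L[:,0]-s*L[:,1],p[1]+s*L[:,0]+c*L[:,1],L[:,2]]
def crop(uv,x0,y0,f): return (np.array(uv,float)+.5)/f-.5+[x0,y0]
def fit(c,uv,L,p0):
    r=least_squares(lambda p:(proj(c,place(p,L))-uv).ravel(),p0)
    return r.x,np.abs(r.fun).max()
E
python3 - <<'E'
from h import *
c=robot.calibration("top")
g=crop([[58,92],[637,63],[672,507],[80,542]],245,150,5)
L=np.array([[115,150,8],[115,-150,8],[-115,-150,8],[-115,150,8]])/1e3
p,e=fit(c,g,L,[.6,0,0]); print("gauge",p,np.degrees(p[2]),e)
def loc(X):
    d=X[:,:2]-p[:2]; cs,s=np.cos(p[2]),np.sin(p[2]); return np.c_[cs*d[:,0]+s*d[:,1],-s*d[:,0]+cs*d[:,1]]*1e3
b=crop([[286,316],[642,295],[656,465],[298,486], [80,320],[197,318],[207,492],[92,498]],245,150,5)
print("bays outer corners",loc(ray(c,b,.016)).round(1))
print("clip",loc(ray(c,crop([[478,104]],245,150,5),.024)).round(1),"pointer",loc(ray(c,crop([[401,75],[405,115]],245,150,5),.030)).round(1), "post top",loc(ray(c,crop([[440,165]],245,150,5),.084)).round(1))
s=crop([[358,335],[712,345]],90,160,5.5); print("sole ends heel,toe",ray(c,s,.015))
l=crop([[152,336],[222,282],[95,198]],90,160,5.5); print("lift sq corners, round",ray(c,l,.015))
E
```

```text
gauge [ 0.50330873 -0.14711037  0.07800573] 4.469399345787864 0.7324382492245434
bays outer corners [[  -7.    39.9]
 [  -6.4 -140. ]
 [ -91.8 -140.7]
 [ -92.    38.9]
 [  -3.4  143. ]
 [  -5.6   84.5]
 [ -92.4   84.4]
 [ -92.2  141.6]]
clip [[ 93.8 -62.6]] pointer [[109.6 -24.1]
 [ 89.3 -24.7]] post top [[ 56.4 -33.1]]
sole ends heel,toe [[0.46522081 0.26046657 0.015     ]
 [0.46457913 0.09861669 0.015     ]]
lift sq corners, round [[0.4624133  0.35529709 0.015     ]
 [0.48789825 0.32432764 0.015     ]
 [0.52512109 0.38550957 0.015     ]]
```

>>> {"method": "arm_command", "body": {
  "steps": [
    {"jaw":0,"xyz":[-4.0,-2.8,0],"spin":0},
    {"jaw":0,"xyz":[-4.0,-2.8,0],"spin":0},
    {"jaw":0,"xyz":[-4.0,-2.8,0],"spin":0},
    {"jaw":0,"xyz":[-4.0,-2.8,0],"spin":0},
    {"jaw":0,"xyz":[-4.0,-2.8,0],"spin":0}
  ],
  "newtons": 30
}}

```text
time_s: 0.65
position: [0.3589, 0.3492, 0.2392]
orientation: [[-0.927, 0.376, -0.0], [0.376, 0.927, -0.0], [-0.0, -0.0, -1.0]]
contact_force: [0.5, -0.2, -0.6]
gripper_width: 0.0853
```

>>> {"method": "arm_command", "body": {
  "steps": [
    {"jaw":0,"xyz":[-4.0,-2.8,0],"spin":0},
    {"jaw":0,"xyz":[-4.0,-2.8,0],"spin":0},
    {"jaw":0,"xyz":[-4.0,-2.8,0],"spin":0},
    {"jaw":0,"xyz":[0,0,0],"spin":8.5},
    {"jaw":0,"xyz":[0,0,0],"spin":8.5}
  ]
}}

```text
time_s: 1.15
position: [0.4388, 0.2261, 0.2391]
orientation: [[-0.77, 0.638, -0.0], [0.638, 0.77, -0.0], [0.0, -0.0, -1.0]]
contact_force: [0.1, 0.4, 0.5]
gripper_width: 0.0852
```

>>> {"method": "arm_command", "body": {
  "steps": [
    {"jaw":0,"xyz":[0,0,0],"spin":8.5},
    {"jaw":0,"xyz":[0,0,0],"spin":8.5},
    {"jaw":0,"xyz":[0,0,0],"spin":8.5},
    {"jaw":0,"xyz":[0,0,0],"spin":8.5},
    {"jaw":0,"xyz":[0,0,0],"spin":8.5}
  ]
}}

```text
time_s: 1.65
position: [0.4377, 0.2278, 0.2391]
orientation: [[-0.14, 0.99, -0.001], [0.99, 0.14, -0.0], [-0.0, -0.001, -1.0]]
contact_force: [0.1, -0.4, -0.1]
gripper_width: 0.0853
```

>>> {"method": "arm_command", "body": {
  "steps": [
    {"jaw":0,"xyz":[0,0,0],"spin":8.5},
    {"jaw":0,"xyz":[0,0,0],"spin":0}
  ]
}}

```text
time_s: 1.85
position: [0.4377, 0.2278, 0.2391]
orientation: [[0.003, 1.0, -0.001], [1.0, -0.003, -0.0], [-0.0, -0.001, -1.0]]
contact_force: [0.2, -0.1, 0.4]
gripper_width: 0.0855
```

```bash
cat >> h.py <<'E'
def snap(n,name):
    o=robot.observe(); c=robot.calibration(n); im=robot.capture(n); cv2.imwrite(f"pics/{name}.png",im)
    import pickle; pickle.dump(c,open(f"pics/{name}.pkl","wb"))
    print("t",round(o['time_s'],2),"pos",o['position'].round(4),"ax",np.degrees(np.arctan2(o['orientation'][1,0],o['orientation'][0,0])).round(2),"w",o['gripper_width'].round(4),"F",o['contact_force'].round(2),"q",o['joint_positions'].round(2)); return im,c,o
def load(name):
    import pickle; return pickle.load(open(f"pics/{name}.pkl","rb"))
E
python3 -c "
from h import *
snap('wrist','w1')"
```

```text
Traceback (most recent call last):
  File "h.py", line 23, in snap
    print("t",round(o['time_s'],2),"pos",o['position'].round(4),"ax",np.degrees(np.arctan2(o['orientation'][1,0],o['orientation'][0,0])).round(2),"w",o['gripper_width'].round(4),"F",o['contact_force'].round(2),"q",o['joint_positions'].round(2)); return im,c,o
                                                                                                                                                      ^^^^^^^^^^^^^^^^^^^^^^^^
AttributeError: 'float' object has no attribute 'round'
```

View pics/w1.png

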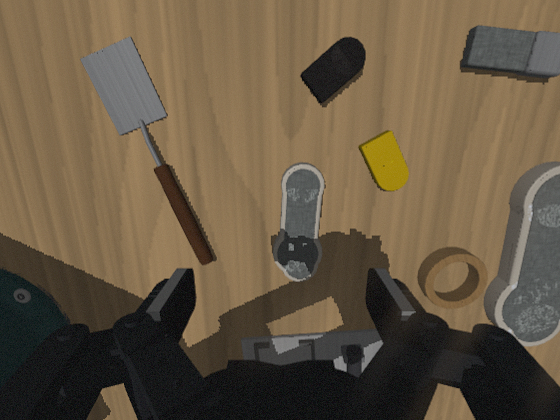

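Wrist view: the white sole is at about (300,220), toe down (towards world -y). The black lift is at (335,70) and the yellow look-alike at (385,160), so the black one is the one meant. I'll enlarge both.

```bash
sed -i "s/o\['gripper_width'\].round(4)/round(float(o['gripper_width']),4)/" h.py
python3 - <<'E'
import cv2
im=cv2.imread("pics/w1.png")
a=cv2.resize(im[155:295,260:345],None,fx=4.2,fy=4.2,interpolation=cv2.INTER_CUBIC)
cv2.imwrite("pics/c3.png",a)
cv2.imwrite("pics/c4.png",cv2.resize(im[25:115,290:380],None,fx=6,fy=6,interpolation=cv2.INTER_CUBIC))
E
```

```text
(no output)
```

View pics/c3.png

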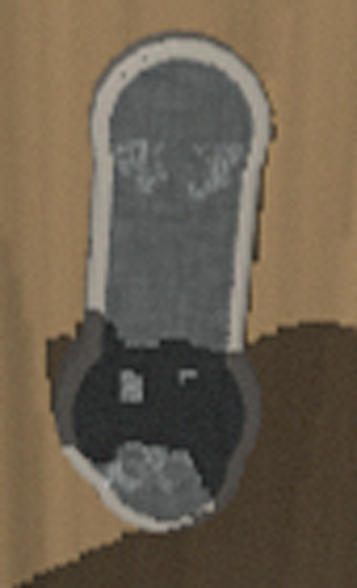

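View pics/c4.png

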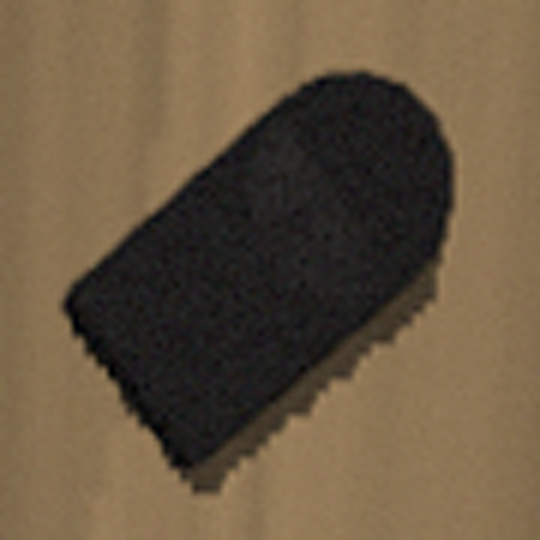

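Run:
```python
from h import *
c=load("w1") if __import__('os').path.exists("pics/w1.pkl") else robot.calibration("wrist")
S=crop([[180,38],[165,528],[93,150],[269,150],[89,290],[245,290],[55,400],[260,400]],260,155,4.2)
X=ray(c,S,.02); print((X*1e3).round(1))
w=(X[4]+X[5])/2; h=(X[2]+X[3])/2
print("mid",(X[0]+X[1])[:2]/2,"toe axis yaw", np.degrees(np.arctan2((X[0]-X[1])[1],(X[0]-X[1])[0]))-90, "edges",[np.degrees(np.arctan2(*(X[a]-X[b])[[1,0]]))-90 for a,b in((2,4),(3,5))])
L=crop([[70,302],[187,468],[422,125]],290,25,6)
Y=ray(c,L,.018);print((Y*1e3).round(1))
Lr=np.array([[-35,20,18],[-35,-20,18],[35,0,18]])/1e3
p,e=fit(c,L,Lr,[.49,.36,.8]);print("lift",p,np.degrees(p[2]),e)
```

```text
[[463.3 257.5  20. ]
 [461.8 100.9  20. ]
 [438.6 225.1  20. ]
 [489.9 225.1  20. ]
 [437.4 181.9  20. ]
 [484.5 181.9  20. ]
 [426.8 145.7  20. ]
 [490.5 145.7  20. ]]
mid [0.46255017 0.17920925] toe axis yaw -0.5497766573882217 edges [np.float64(-1.5955958436505426), np.float64(-7.130396429781015)]
[[460.  354.3  18. ]
 [482.6 325.8  18. ]
 [522.3 383.   18. ]]
lift [0.49726396 0.36168585 0.6926053 ] 39.683360433516754 2.2578427815810187
```

Run:
```python
from h import *
c=robot.calibration("top")
im=cv2.imread("pics/top0.png")
def pca(mask,z,off):
    v,u=np.nonzero(mask); X=ray(c,np.c_[u+off[0],v+off[1]],z)[:,:2]
    m=X.mean(0);w,V=np.linalg.eigh(np.cov((X-m).T)); a=V[:,1]
    pr=(X-m)@a; q=(X-m)@V[:,0]
    print(len(u),"centroid",m.round(4),"axis deg",np.degrees(np.arctan2(a[1],a[0])).round(2),"ext",pr.min().round(4),pr.max().round(4),"wid",q.min().round(4),q.max().round(4),"midpt",(m+a*(pr.min()+pr.max())/2).round(4))
sub=im[202:246,148:228]; hsv=cv2.cvtColor(sub,cv2.COLOR_BGR2HSV)
m=((hsv[...,1]<55)&(hsv[...,2]>60)).astype(np.uint8)
m=cv2.morphologyEx(m,cv2.MORPH_CLOSE,np.ones((3,3)))
n,l,st,_=cv2.connectedComponentsWithStats(m); k=1+st[1:,4].argmax(); pca(l==k,.02,(148,202))
cv2.imwrite("pics/m.png",cv2.resize(np.hstack([sub,cv2.merge([(l==k).astype(np.uint8)*255]*3)]),None,fx=4,fy=4))
sub=im[188:226,98:136]; g=sub.max(2); m=(g<50).astype(np.uint8)
n,l,st,_=cv2.connectedComponentsWithStats(m); k=1+st[1:,4].argmax(); pca(l==k,.018,(98,188))
```

```text
1328 centroid [0.4632 0.1765] axis deg 87.72 ext -0.0787 0.082 wid -0.0306 0.0329 midpt [0.4632 0.1782]
401 centroid [0.4988 0.3588] axis deg -137.69 ext -0.0357 0.033 wid -0.0212 0.0205 midpt [0.4998 0.3597]
```

View pics/m.png

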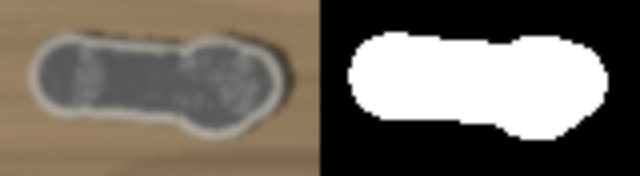

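>>> {"method": "arm_command", "body": {
  "steps": [
    {"jaw":0,"xyz":[-4.5,2.5,0],"spin":2.8},
    {"jaw":0,"xyz":[0,0,4.5],"spin":0},
    {"jaw":0,"xyz":[0,0,4.5],"spin":0},
    {"jaw":0,"xyz":[0,0,4.5],"spin":0},
    {"jaw":0,"xyz":[0,0,0],"spin":0}
  ]
}}

```text
time_s: 2.4
position: [0.4576, 0.1828, 0.0996]
orientation: [[0.048, 0.999, -0.011], [0.999, -0.048, -0.003], [-0.003, -0.011, -1.0]]
contact_force: [-1.8, -0.1, -0.5]
gripper_width: 0.0854
```

```bash
python3 -c "
from h import *
snap('wrist','w2')"
```

```text
t 2.4 pos [0.4576 0.1828 0.0996] ax 87.27 w 0.0854 F [-1.78 -0.08 -0.51] q [ 0.24  0.39  1.88 -0.    0.88  0.29]
```

View pics/w2.png

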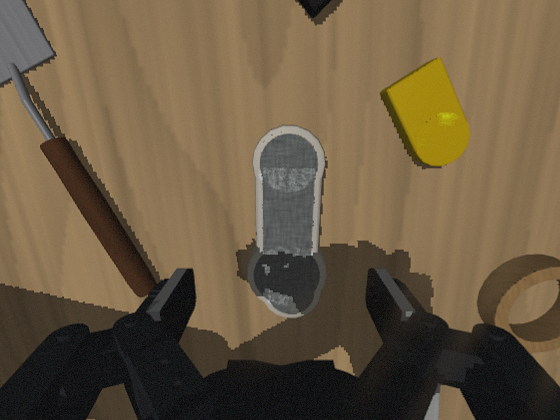

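>>> {"method": "arm_command", "body": {
  "steps": [
    {"jaw":0,"xyz":[0,0,4.0],"spin":0},
    {"jaw":0,"xyz":[0,0,3.0],"spin":0},
    {"jaw":0,"xyz":[0,0,0],"spin":0},
    {"jaw":0,"xyz":[0,0,0],"spin":0}
  ]
}}

```text
time_s: 2.85
position: [0.4634, 0.1846, 0.0361]
orientation: [[0.049, 0.999, 0.002], [0.999, -0.049, 0.0], [0.0, 0.002, -1.0]]
contact_force: [-0.5, -0.7, 0.8]
gripper_width: 0.0856
```

```bash
python3 -c "
from h import *
im,c,o=snap('wrist','w3')
cv2.imwrite('pics/c5.png',cv2.resize(im[100:420,120:440],None,fx=1.8,fy=1.8))"
```

```text
t 2.85 pos [0.4634 0.1846 0.0361] ax 87.17 w 0.0856 F [-0.46 -0.74  0.85] q [ 0.24  0.5   1.93 -0.    0.71  0.29]
```

View pics/c5.png

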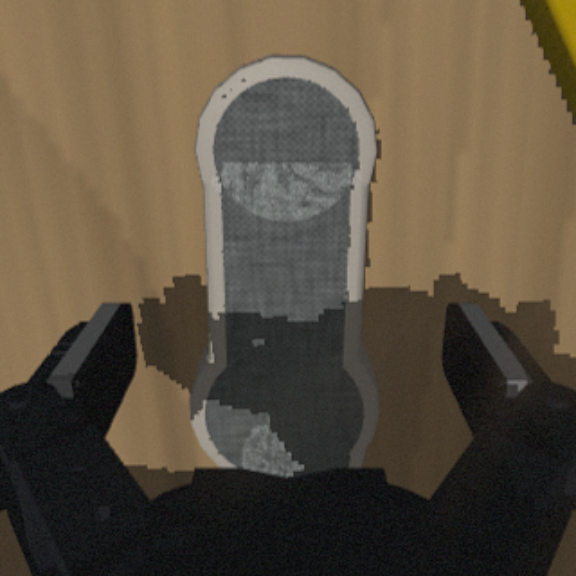

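Run:
```python
from h import *
c=load("w3")
for y in (.17,.1846,.2): print(y,((proj(c,[.4634,y,.02])-[120,100])*1.8).round(0))
print(ray(c,np.array([[285,338],[286,180],[286,57],[205,250],[363,250]])/1.8+[120,100],.02).round(4))
```

```text
0.17 [[293. 337.]]
0.1846 [[290. 296.]]
0.2 [[288. 251.]]
[[0.461  0.1698 0.02  ]
 [0.4639 0.2222 0.02  ]
 [0.4656 0.2567 0.02  ]
 [0.4381 0.2014 0.02  ]
 [0.4862 0.1991 0.02  ]]
```

>>> {"method": "arm_command", "body": {
  "steps": [
    {"jaw":0,"xyz":[0,0,2.2],"spin":0},
    {"jaw":0,"xyz":[0,0,0],"spin":0},
    {"jaw":0.3,"xyz":[0,0,0],"spin":0},
    {"jaw":0.6,"xyz":[0,0,0],"spin":0},
    {"jaw":0.6,"xyz":[0,0,0],"spin":0}
  ],
  "newtons": 30
}}

```text
time_s: 3.4
position: [0.463, 0.1844, 0.0136]
orientation: [[0.051, 0.999, 0.002], [0.999, -0.051, 0.0], [0.001, 0.002, -1.0]]
contact_force: [-1.3, -0.6, 4.5]
gripper_width: 0.0493
```

>>> {"method": "arm_command", "body": {
  "steps": [
    {"jaw":0.7,"xyz":[0,0,0],"spin":0},
    {"jaw":0.7,"xyz":[0,0,0],"spin":0},
    {"jaw":0.7,"xyz":[0,0,0],"spin":0}
  ]
}}

```text
time_s: 3.7
position: [0.463, 0.1844, 0.0136]
orientation: [[0.051, 0.999, 0.002], [0.999, -0.051, 0.0], [0.001, 0.002, -1.0]]
contact_force: [-0.6, -1.2, 6.9]
gripper_width: 0.0494
```

>>> {"method": "arm_command", "body": {
  "steps": [
    {"jaw":0.7,"xyz":[0,0,-2],"spin":0},
    {"jaw":0.7,"xyz":[0,0,-3.5],"spin":0},
    {"jaw":0.7,"xyz":[0,0,-3.5],"spin":0},
    {"jaw":0.7,"xyz":[-3,0,-3.5],"spin":0},
    {"jaw":0.7,"xyz":[-4,0,0],"spin":0}
  ]
}}

```text
time_s: 4.2
position: [0.4623, 0.1151, 0.1422]
orientation: [[0.048, 0.999, 0.01], [0.999, -0.048, 0.001], [0.002, 0.01, -1.0]]
contact_force: [1.9, -1.1, -2.9]
gripper_width: 0.0493
```

>>> {"method": "arm_command", "body": {
  "steps": [
    {"jaw":0.7,"xyz":[-4,0,0],"spin":0},
    {"jaw":0.7,"xyz":[-4,0,0],"spin":0},
    {"jaw":0.7,"xyz":[-4,0,0],"spin":0},
    {"jaw":0.7,"xyz":[-2,0,0],"spin":0},
    {"jaw":0.7,"xyz":[0,0,0],"spin":0}
  ]
}}

```text
time_s: 4.7
position: [0.4516, -0.0279, 0.1379]
orientation: [[0.054, 0.999, 0.001], [0.999, -0.054, -0.001], [-0.001, 0.001, -1.0]]
contact_force: [0.7, -0.3, -1.7]
gripper_width: 0.0492
```

```bash
python3 -c "
from h import *
im,c,o=snap('wrist','w4')
im,c,o=snap('top','t4')"
```

```text
t 4.7 pos [ 0.4516 -0.0279  0.1379] ax 86.91 w 0.0492 F [ 0.72 -0.29 -1.66] q [-0.21  0.28  1.94 -0.    0.92 -0.16]
t 4.75 pos [ 0.4514 -0.0265  0.1378] ax 86.93 w 0.0491 F [-0.07  0.47 -0.8 ] q [-0.21  0.28  1.94  0.    0.92 -0.16]
```

View pics/w4.png

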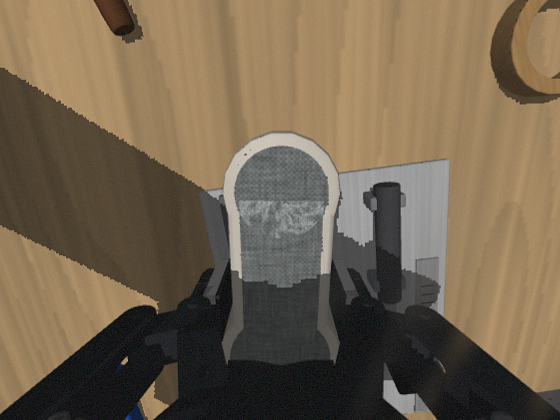

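View pics/t4.png

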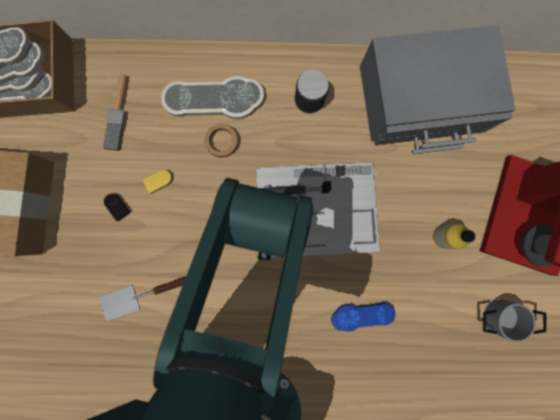

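Run:
```python
from h import *
c=load("w4")
p=[.5033,-.1471,.0780]
L=np.array([[115,150,8],[-115,150,8],[50,140,41],[50,30,41],[115,-150,8]])/1e3
print(proj(c,place(p,L)).round(1))
cv2.imwrite("pics/c6.png",cv2.resize(cv2.imread("pics/w4.png")[130:420,190:470],None,fx=2,fy=2))
im=cv2.imread("pics/scene0.png"); cs=robot.calibration("scene")
L=np.array([[115,150,8],[115,-150,8],[-115,-150,8],[-115,150,8]])/1e3
print(proj(cs,place(p,L)).round(1))
cv2.imwrite("pics/c7.png",cv2.resize(im[150:255,200:335],None,fx=5,fy=5,interpolation=cv2.INTER_CUBIC))
```

```text
[[453.3 157. ]
 [198.4 190. ]
 [393.2 185. ]
 [395.1 303.3]
 [441.8 410.5]]
[[269.  253.5]
 [208.7 190.2]
 [265.3 154.6]
 [326.9 211.5]]
```

View pics/c6.png

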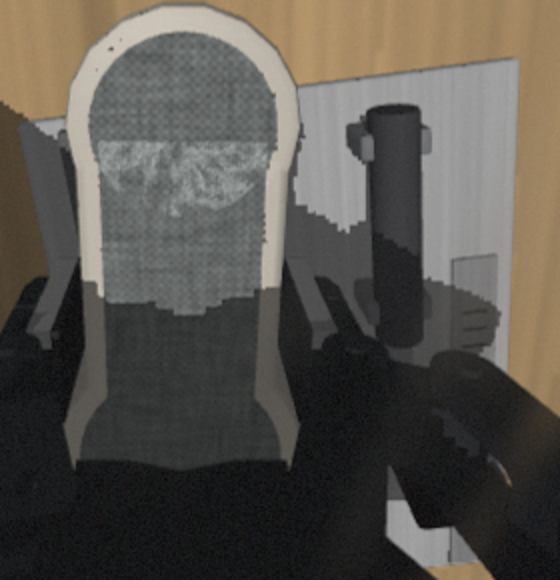

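View pics/c7.png

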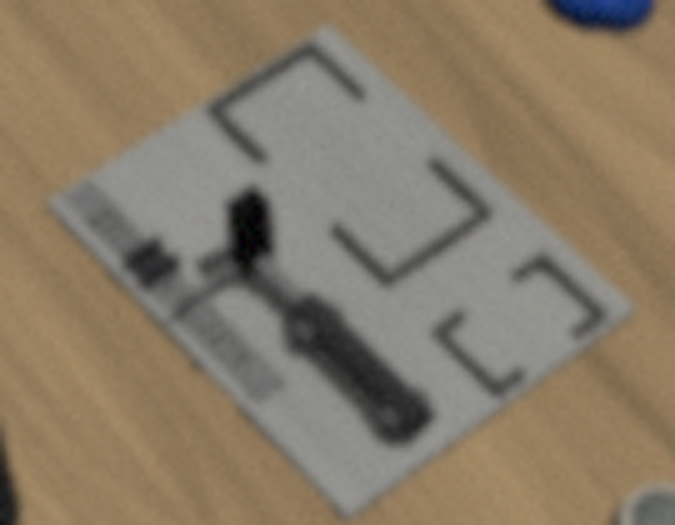

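Run:
```python
from h import *
ct=robot.calibration("top");cs=robot.calibration("scene");cw=load("w4")
L=np.array([[115,150,8],[115,-150,8],[-115,-150,8],[-115,150,8]])/1e3
ot=crop([[58,92],[637,63],[672,507],[80,542]],245,150,5)
os_=crop([[350,517],[50,203],[325,25],[634,307]],200,150,5)
ow=crop([[519,59],[22,122]],190,130,2)
def f(p): return np.r_[((proj(ct,place(p,L))-ot)).ravel(),((proj(cs,place(p,L))-os_)).ravel(),((proj(cw,place(p,L[[0,3]]))-ow)*.5).ravel()]
r=least_squares(f,[.5,-.147,.078]);p=r.x;print(p,np.degrees(p[2]));print(r.fun.reshape(-1,2).round(1).tolist())
for n,l in (("sole",[-.049,-.05,.008]),("lift",[-.048,.113,.008]),("post",[.05,-.02,.064])): print(n,place(p,l))
def loc(X):
    d=X[:,:2]-p[:2]; c,s=np.cos(p[2]),np.sin(p[2]); return np.c_[c*d[:,0]+s*d[:,1],-s*d[:,0]+c*d[:,1]]*1e3
# scene bays outer corners z .016
b=crop([[315,40],[212,107],[388,283],[492,213],[545,257],[606,318],[500,395],[435,331]],200,150,5)
print(loc(ray(cs,b,.016)).round(1))
print("clip",loc(ray(cs,crop([[155,255]],200,150,5),.024)).round(1),"ptr",loc(ray(cs,crop([[180,315],[235,275]],200,150,5),.03)).round(1))
```

```text
[ 0.50287447 -0.1479237   0.07971289] 4.567212349078596
[[-0.3, -0.1], [0.8, -0.7], [0.8, 0.7], [0.0, 0.7], [-0.5, 0.2], [-1.0, -0.2], [0.6, -0.2], [0.5, 0.2], [1.6, -0.7], [-1.5, 0.2]]
sole [[ 0.45801149 -0.20166673  0.008     ]]
lift [[ 0.44602887 -0.03910469  0.008     ]]
post [[ 0.55430827 -0.16387877  0.064     ]]
[[ -95.6 -139.3]
 [  -9.1 -137.9]
 [  -6.7   41.5]
 [ -91.    42.4]
 [ -93.6   89. ]
 [ -91.4  147. ]
 [  -5.3  147.1]
 [  -5.6   87.1]]
clip [[ 92.8 -62.4]] ptr [[110.3 -13.4]
 [ 66.9 -15.4]]
```

Run:
```python
from h import *
c=load("w4")
X=ray(c,crop([[185,4],[68,130],[299,130]],190,130,2),.1443);print(X)
d=X[0,:2]-[.4516,-.0279]; a=np.radians(86.91); print(d@[np.cos(a),np.sin(a)])
```

```text
[[0.45553006 0.04475306 0.1443    ]
 [0.42822922 0.01920207 0.1443    ]
 [0.47946302 0.01652561 0.1443    ]]
0.07275927896265708
```

>>> {"method": "arm_command", "body": {
  "steps": [
    {"jaw":0.7,"xyz":[0,0,0],"spin":-7.6},
    {"jaw":0.7,"xyz":[-4.2,-0.2,0],"spin":0},
    {"jaw":0.7,"xyz":[-4.2,-0.2,0],"spin":0},
    {"jaw":0.7,"xyz":[-4.2,-0.2,0],"spin":0},
    {"jaw":0.7,"xyz":[-4.2,-0.2,0],"spin":0}
  ]
}}

```text
time_s: 5.3
position: [0.4576, -0.1936, 0.1375]
orientation: [[-0.084, 0.996, 0.0], [0.996, 0.084, 0.0], [0.0, 0.0, -1.0]]
contact_force: [1.0, -0.0, -0.9]
gripper_width: 0.0488
```

>>> {"method": "arm_command", "body": {
  "steps": [
    {"jaw":0.7,"xyz":[0,0,0],"spin":0},
    {"jaw":0.7,"xyz":[0,0,0],"spin":0}
  ]
}}

```text
time_s: 5.5
position: [0.4575, -0.1932, 0.1373]
orientation: [[-0.081, 0.997, -0.0], [0.997, 0.081, 0.001], [0.001, -0.0, -1.0]]
contact_force: [0.4, 0.6, -1.0]
gripper_width: 0.0491
```

```bash
python3 -c "
from h import *
im,c,o=snap('wrist','w5')"
```

```text
t 5.5 pos [ 0.4575 -0.1932  0.1373] ax 94.64 w 0.0491 F [ 0.43  0.64 -1.01] q [-0.54  0.34  1.85  0.    0.96 -0.62]
```

View pics/w5.png

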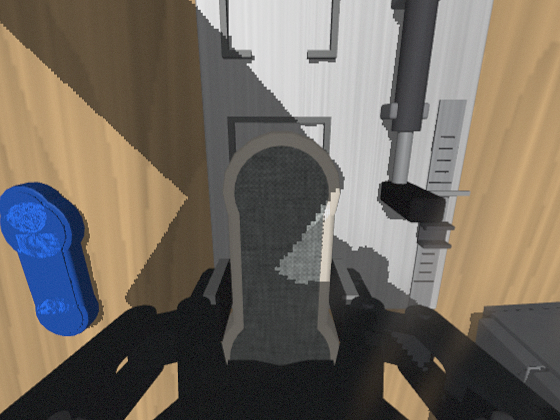

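Run:
```python
from h import *
im=cv2.imread("pics/w5.png")
cv2.imwrite("pics/c8.png",cv2.resize(im[0:250,190:480],None,fx=2.7,fy=2.4,interpolation=cv2.INTER_CUBIC))
```

```text
(no output)
```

View pics/c8.png

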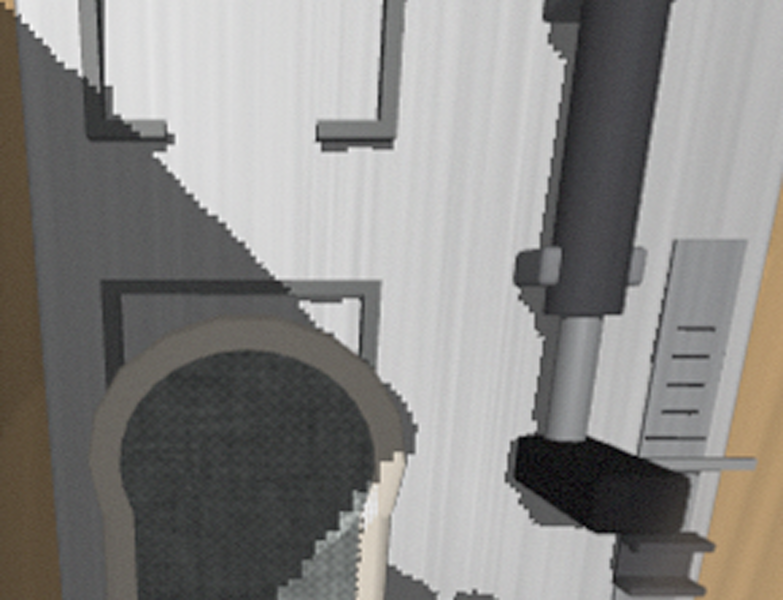

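Run:
```python
from h import *
c=load("w5")
cr=lambda a:(np.array(a,float)+.5)/[2.7,2.4]-.5+[190,0]
p=[.50287,-.14792,.0797]
def loc(X):
    d=X[:,:2]-p[:2]; cc,s=np.cos(p[2]),np.sin(p[2]); return np.c_[cc*d[:,0]+s*d[:,1],-s*d[:,0]+cc*d[:,1]]*1e3
X=ray(c,cr([[102,282],[380,282],[85,136],[396,136],[86,121],[396,121]]),.016); print(X.round(4),loc(X).round(1))
X=ray(c,cr([[660,541],[660,583],[712,541],[707,583]]),.024); print("lips",X.round(4),loc(X).round(1))
X=ray(c,cr([[752,463],[680,463]]),.030); print("ptr",loc(X).round(1))
X=ray(c,cr([[595,318],[543,312],[622,312]]),.030); print("tubemouth",loc(X).round(1))
X=ray(c,crop([[0,0]],0,0,1)*0+[282,133],.1437); d=X[0,:2]-[.4575,-.1932]; print("heel",X,d@[-.081,.997], d@[.997,.081])
```

```text
[[ 0.4067 -0.1163  0.016 ]
 [ 0.4911 -0.1092  0.016 ]
 [ 0.4004 -0.0717  0.016 ]
 [ 0.4897 -0.0643  0.016 ]
 [ 0.4006 -0.0673  0.016 ]
 [ 0.4891 -0.06    0.016 ]] [[-93.4  39.2]
 [ -8.6  39.5]
 [-96.   84.1]
 [ -6.4  84.4]
 [-95.5  88.5]
 [ -6.7  88.7]]
lips [[ 0.5939 -0.1923  0.024 ]
 [ 0.5979 -0.2088  0.024 ]
 [ 0.611  -0.1908  0.024 ]
 [ 0.6137 -0.2075  0.024 ]] [[ 87.2 -51.5]
 [ 89.9 -68.3]
 [104.4 -51.4]
 [105.7 -68.2]]
ptr [[107.9 -20.4]
 [ 85.5 -20.5]]
tubemouth [[52.6 28.2]
 [37.2 30. ]
 [60.2 30.1]]
heel [[ 0.45153732 -0.12108606  0.1437    ]] 0.07238057587473046 -0.00010356262102465838
```

>>> {"method": "arm_command", "body": {
  "steps": [
    {"jaw":0.7,"xyz":[-0.3,-0.2,3.0],"spin":0},
    {"jaw":0.7,"xyz":[0,0,4],"spin":0},
    {"jaw":0.7,"xyz":[0,0,2],"spin":0},
    {"jaw":0.7,"xyz":[0,0,0],"spin":0},
    {"jaw":0.7,"xyz":[0,0,0],"spin":0}
  ]
}}

```text
time_s: 6.05
position: [0.4555, -0.1953, 0.0475]
orientation: [[-0.084, 0.996, -0.001], [0.996, 0.084, 0.001], [0.001, -0.001, -1.0]]
contact_force: [0.6, -0.2, -1.6]
gripper_width: 0.049
```

```bash
python3 -c "
from h import *
im,c,o=snap('wrist','w6')"
```

```text
t 6.05 pos [ 0.4555 -0.1953  0.0475] ax 94.8 w 0.049 F [ 0.59 -0.19 -1.58] q [-0.54  0.48  1.92  0.    0.74 -0.63]
```

View pics/w6.png

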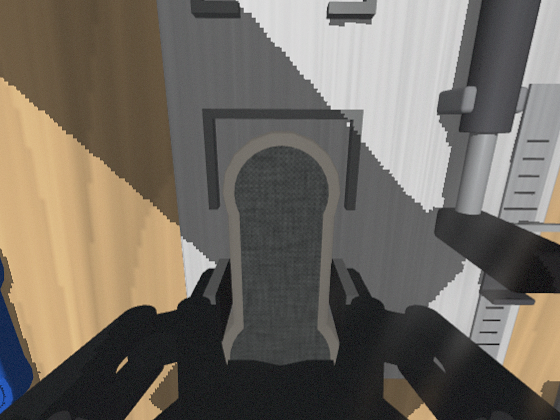

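Run:
```python
from h import *
c=load("w6")
X=ray(c,[[203,110],[363,110],[217,190],[347,190]],.016);H=ray(c,[[282,133],[225,187],[340,187]],.0475+.0064)
R=np.array([[-.084,.996],[.996,.084]])
o=np.array([.4555,-.1953])
for n,A in(("bay",X),("sole",H)): print(n,((A[:,:2]-o)@R.T*1e3).round(1))
```

```text
bay [[ 82.8 -41.8]
 [ 82.9  42.9]
 [ 39.6 -37.1]
 [ 39.7  37.4]]
sole [[ 72.3  -0.1]
 [ 49.3 -25.1]
 [ 49.4  25.6]]
```

>>> {"method": "arm_command", "body": {
  "steps": [
    {"jaw":0.7,"xyz":[0,0,1.2],"spin":0},
    {"jaw":0.7,"xyz":[0,0,0.8],"spin":0},
    {"jaw":0.7,"xyz":[0,0,0.4],"spin":0},
    {"jaw":0.7,"xyz":[0,0,0],"spin":0}
  ]
}}

```text
time_s: 6.5
position: [0.4551, -0.1966, 0.0227]
orientation: [[-0.082, 0.997, -0.001], [0.997, 0.082, 0.001], [0.001, -0.001, -1.0]]
contact_force: [-0.2, -0.5, -1.5]
gripper_width: 0.0488
```

>>> {"method": "arm_command", "body": {
  "steps": [
    {"jaw":0.7,"xyz":[0,0,0.1],"spin":0},
    {"jaw":0.7,"xyz":[0,0,0],"spin":0}
  ]
}}

```text
time_s: 6.7
position: [0.4556, -0.197, 0.0224]
orientation: [[-0.082, 0.997, 0.0], [0.997, 0.082, -0.0], [-0.0, 0.0, -1.0]]
contact_force: [-0.0, -0.7, -1.1]
gripper_width: 0.0498
```

>>> {"method": "arm_command", "body": {
  "steps": [
    {"jaw":0.7,"xyz":[0,0,0.08],"spin":0},
    {"jaw":0.25,"xyz":[0,0,0],"spin":0},
    {"jaw":0.2,"xyz":[0,0,0],"spin":0},
    {"jaw":0.2,"xyz":[0,0,0],"spin":0},
    {"jaw":0.2,"xyz":[0,0,-2],"spin":0}
  ]
}}

```text
time_s: 7.2
position: [0.4541, -0.196, 0.0402]
orientation: [[-0.082, 0.997, -0.003], [0.997, 0.082, 0.002], [0.002, -0.003, -1.0]]
contact_force: [-0.9, -0.1, -1.0]
gripper_width: 0.0687
```

>>> {"method": "arm_command", "body": {
  "steps": [
    {"jaw":0.1,"xyz":[0,0,-4],"spin":0},
    {"jaw":0,"xyz":[0,0,-4],"spin":0},
    {"jaw":0,"xyz":[0,0,-4],"spin":0},
    {"jaw":0,"xyz":[0,0,0],"spin":0},
    {"jaw":0,"xyz":[0,0,0],"spin":0}
  ]
}}

```text
time_s: 7.7
position: [0.4562, -0.1972, 0.1625]
orientation: [[-0.082, 0.997, 0.002], [0.997, 0.082, -0.002], [-0.002, 0.002, -1.0]]
contact_force: [0.1, -0.3, -0.1]
gripper_width: 0.0851
```

```bash
python3 -c "
from h import *
im,c,o=snap('wrist','w7')"
```

```text
t 7.7 pos [ 0.4562 -0.1972  0.1625] ax 94.7 w 0.0851 F [ 0.07 -0.28 -0.11] q [-0.55  0.3   1.82 -0.    1.02 -0.63]
```

View pics/w7.png

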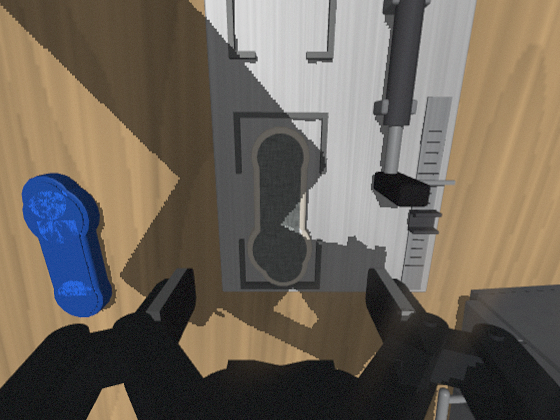

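Run:
```python
from h import *
cv2.imwrite("pics/c9.png",cv2.resize(cv2.imread("pics/w7.png")[100:300,190:370],None,fx=3,fy=3,interpolation=cv2.INTER_CUBIC))
```

```text
(no output)
```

View pics/c9.png

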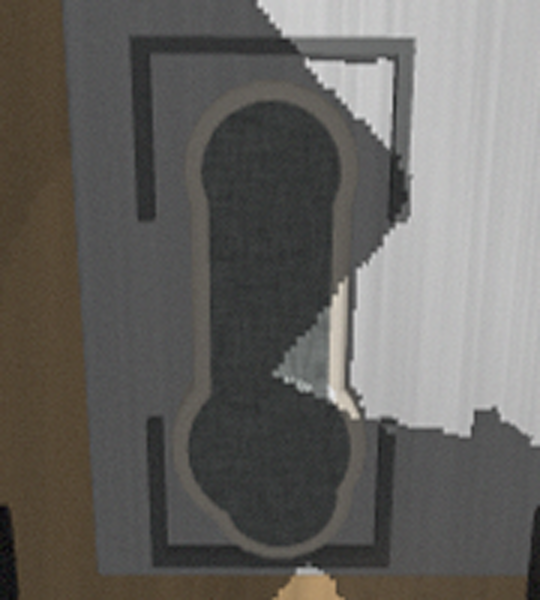

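Run:
```python
from h import *
c=load("w7")
cr=lambda a:crop(a,190,100,3)
S=ray(c,cr([[270,82],[280,558],[186,150],[355,150],[174,440],[367,440]]),.028)[:,:2]
B=ray(c,cr([[130,37],[415,37],[155,567],[390,567]]),.016)[:,:2]
a=np.radians(4.57);x=np.array([np.cos(a),np.sin(a)]);y=np.array([-x[1],x[0]])
o=B.mean(0);print("bay centre",o)
for A in(S,B):print(((A-o)@np.c_[x,y]*1e3).round(1))
l=ray(c,[[227,55],[335,55],[306,60],[258,60]],.016)[:,:2];print(((l-o)@np.c_[x,y]*1e3).round(1))
```

```text
bay centre [ 0.45638773 -0.20224641]
[[ -1.1  77.7]
 [  2.9 -79.5]
 [-26.   58.2]
 [ 24.3  58.4]
 [-32.4 -35.5]
 [ 31.3 -35.3]]
[[-43.1  90.3]
 [ 42.3  90.6]
 [-42.1 -90.6]
 [ 42.9 -90.3]]
[[-46.2 136.2]
 [ 45.9 136.6]
 [ 21.3 132.6]
 [-19.8 132.5]]
```

>>> {"method": "arm_command", "body": {
  "steps": [
    {"jaw":0,"xyz":[4.6,0.7,0],"spin":0},
    {"jaw":0,"xyz":[4.6,0.7,0],"spin":0},
    {"jaw":0,"xyz":[4.6,0.7,0],"spin":0},
    {"jaw":0,"xyz":[4.6,0.7,0],"spin":0},
    {"jaw":0,"xyz":[4.6,0.7,0],"spin":0}
  ]
}}

```text
time_s: 8.25
position: [0.47, 0.0371, 0.1597]
orientation: [[-0.081, 0.997, -0.004], [0.997, 0.081, 0.0], [0.0, -0.004, -1.0]]
contact_force: [1.3, 0.6, 0.3]
gripper_width: 0.0853
```

>>> {"method": "arm_command", "body": {
  "steps": [
    {"jaw":0,"xyz":[4.6,0.8,0],"spin":0},
    {"jaw":0,"xyz":[4.6,0.8,0],"spin":0},
    {"jaw":0,"xyz":[4.6,0.8,0],"spin":0},
    {"jaw":0,"xyz":[4.6,0.8,0],"spin":0},
    {"jaw":0,"xyz":[4.6,0.8,0],"spin":0}
  ]
}}

```text
time_s: 8.75
position: [0.4911, 0.2692, 0.1592]
orientation: [[-0.082, 0.997, -0.004], [0.997, 0.082, -0.002], [-0.001, -0.004, -1.0]]
contact_force: [1.2, -0.4, 0.1]
gripper_width: 0.0854
```

>>> {"method": "arm_command", "body": {
  "steps": [
    {"jaw":0,"xyz":[4.6,0.7,0],"spin":0},
    {"jaw":0,"xyz":[4.6,0.7,0],"spin":8.5},
    {"jaw":0,"xyz":[0,0,0],"spin":8.5},
    {"jaw":0,"xyz":[0,0,0],"spin":8.5},
    {"jaw":0,"xyz":[0,0,0],"spin":8.5}
  ]
}}

```text
time_s: 9.25
position: [0.4975, 0.3605, 0.1587]
orientation: [[0.494, 0.87, -0.004], [0.87, -0.494, -0.002], [-0.004, -0.002, -1.0]]
contact_force: [-1.1, -0.3, 0.5]
gripper_width: 0.0852
```

>>> {"method": "arm_command", "body": {
  "steps": [
    {"jaw":0,"xyz":[0,0,0],"spin":8.5},
    {"jaw":0,"xyz":[0,0,0],"spin":8.5},
    {"jaw":0,"xyz":[0,0,0],"spin":2.2},
    {"jaw":0,"xyz":[0,0,0],"spin":0},
    {"jaw":0,"xyz":[0,0,0],"spin":0}
  ]
}}

```text
time_s: 9.75
position: [0.4982, 0.3601, 0.1598]
orientation: [[0.748, 0.664, -0.003], [0.664, -0.748, -0.002], [-0.003, -0.001, -1.0]]
contact_force: [-0.4, 0.2, 0.4]
gripper_width: 0.0853
```

```bash
python3 -c "
from h import *
im,c,o=snap('wrist','w8')"
```

```text
t 9.75 pos [0.4982 0.3601 0.1598] ax 41.57 w 0.0853 F [-0.44  0.25  0.36] q [ 0.51  0.46  1.56 -0.    1.12  1.36]
```

View pics/w8.png

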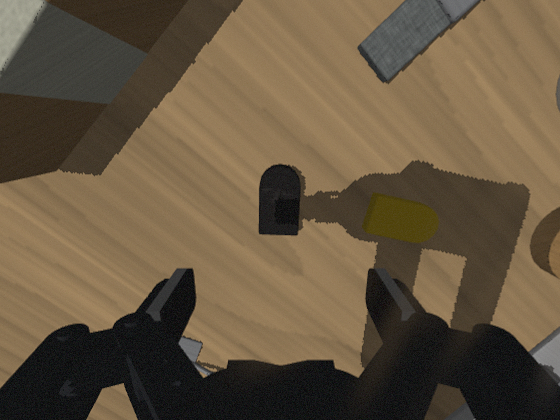

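Run:
```python
from h import *
c=load("w8")
X=ray(c,[[279.5,164.5],[259.5,234],[299.5,234],[260,195],[299.5,195]],.018)[:,:2]
a=np.radians(41.57);x=np.array([np.cos(a),np.sin(a)]);y=np.array([x[1],-x[0]])
print(((X-[.4982,.3601])@np.c_[x,y]*1e3).round(1))
```

```text
[[ 38.2  -1.3]
 [-31.2 -21.3]
 [-31.1  18.9]
 [  9.  -20. ]
 [  9.1  18. ]]
```

>>> {"method": "arm_command", "body": {
  "steps": [
    {"jaw":0,"xyz":[0.35,-0.1,4],"spin":0},
    {"jaw":0,"xyz":[0,0,4],"spin":0},
    {"jaw":0,"xyz":[0,0,4],"spin":0},
    {"jaw":0,"xyz":[0,0,2.2],"spin":0},
    {"jaw":0,"xyz":[0,0,0],"spin":0}
  ]
}}

```text
time_s: 10.3
position: [0.4981, 0.362, 0.0157]
orientation: [[0.748, 0.663, -0.007], [0.663, -0.749, -0.004], [-0.008, -0.002, -1.0]]
contact_force: [-0.5, -0.2, 0.7]
gripper_width: 0.0855
```

>>> {"method": "arm_command", "body": {
  "steps": [
    {"jaw":0,"xyz":[0,0,0.4],"spin":0},
    {"jaw":0.4,"xyz":[0,0,0],"spin":0},
    {"jaw":0.8,"xyz":[0,0,0],"spin":0},
    {"jaw":0.8,"xyz":[0,0,0],"spin":0},
    {"jaw":0.8,"xyz":[0,0,0],"spin":0}
  ]
}}

```text
time_s: 10.8
position: [0.5019, 0.3642, 0.017]
orientation: [[0.749, 0.663, 0.002], [0.663, -0.749, 0.001], [0.002, 0.001, -1.0]]
contact_force: [-1.2, -0.7, 5.5]
gripper_width: 0.0388
```

>>> {"method": "arm_command", "body": {
  "steps": [
    {"jaw":0.8,"xyz":[0,0,0],"spin":0},
    {"jaw":0.8,"xyz":[0,0,0],"spin":0}
  ]
}}

```text
time_s: 11.0
position: [0.5019, 0.3642, 0.017]
orientation: [[0.749, 0.663, 0.002], [0.663, -0.749, 0.001], [0.002, 0.001, -1.0]]
contact_force: [-0.8, -0.5, 5.6]
gripper_width: 0.0392
```

>>> {"method": "arm_command", "body": {
  "steps": [
    {"jaw":0.8,"xyz":[0,0,-2],"spin":0},
    {"jaw":0.8,"xyz":[0,0,-3.5],"spin":8.5},
    {"jaw":0.8,"xyz":[0,0,-3.5],"spin":8.5},
    {"jaw":0.8,"xyz":[0,0,-3.5],"spin":8.5},
    {"jaw":0.8,"xyz":[0,0,0],"spin":8.5}
  ]
}}

```text
time_s: 11.5
position: [0.5043, 0.3656, 0.1465]
orientation: [[0.992, 0.125, 0.009], [0.125, -0.992, 0.005], [0.009, -0.004, -1.0]]
contact_force: [0.4, 0.7, 0.0]
gripper_width: 0.0391
```

>>> {"method": "arm_command", "body": {
  "steps": [
    {"jaw":0.8,"xyz":[0,0,0],"spin":3},
    {"jaw":0.8,"xyz":[-1,4.4,0],"spin":0},
    {"jaw":0.8,"xyz":[-1,4.4,0],"spin":0},
    {"jaw":0.8,"xyz":[-1,4.4,0],"spin":0},
    {"jaw":0.8,"xyz":[-1,4.4,0],"spin":0}
  ]
}}

```text
time_s: 12.0
position: [0.4745, 0.1837, 0.141]
orientation: [[0.997, 0.079, 0.001], [0.079, -0.997, -0.0], [0.001, 0.0, -1.0]]
contact_force: [0.8, -0.3, 0.3]
gripper_width: 0.0389
```

>>> {"method": "arm_command", "body": {
  "steps": [
    {"jaw":0.8,"xyz":[-1,4.4,0],"spin":0},
    {"jaw":0.8,"xyz":[-1,4.4,0],"spin":0},
    {"jaw":0.8,"xyz":[-1,4.4,0],"spin":0},
    {"jaw":0.8,"xyz":[-1,4.4,0],"spin":0},
    {"jaw":0.8,"xyz":[-1,4.3,0],"spin":0}
  ]
}}

```text
time_s: 12.5
position: [0.4419, -0.0389, 0.1411]
orientation: [[0.997, 0.079, 0.001], [0.079, -0.997, -0.0], [0.001, 0.001, -1.0]]
contact_force: [1.1, -0.4, -0.2]
gripper_width: 0.039
```

>>> {"method": "arm_command", "body": {
  "steps": [
    {"jaw":0.8,"xyz":[0,0,0],"spin":0},
    {"jaw":0.8,"xyz":[0,0,0],"spin":0}
  ]
}}

```text
time_s: 12.7
position: [0.4423, -0.038, 0.141]
orientation: [[0.997, 0.075, 0.001], [0.075, -0.997, 0.0], [0.001, 0.0, -1.0]]
contact_force: [0.7, -0.4, -1.2]
gripper_width: 0.0389
```

```bash
python3 -c "
from h import *
im,c,o=snap('wrist','w9')"
```

```text
t 12.7 pos [ 0.4423 -0.038   0.141 ] ax 4.31 w 0.0389 F [ 0.71 -0.37 -1.18] q [-0.24  0.26  1.95  0.    0.92  1.25]
```

View pics/w9.png

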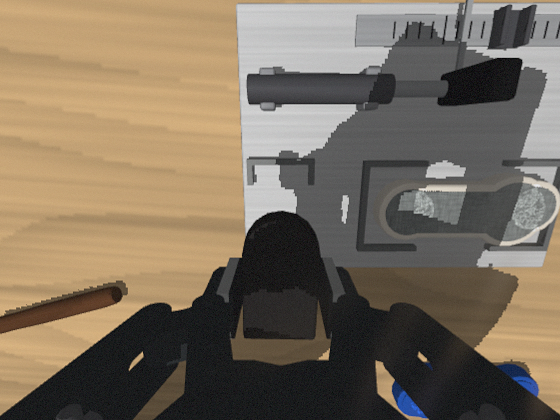

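Run:
```python
from h import *
cv2.imwrite("pics/c10.png",cv2.resize(cv2.imread("pics/w9.png")[140:350,210:390],None,fx=3,fy=2.8,interpolation=cv2.INTER_CUBIC))
```

```text
(no output)
```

View pics/c10.png

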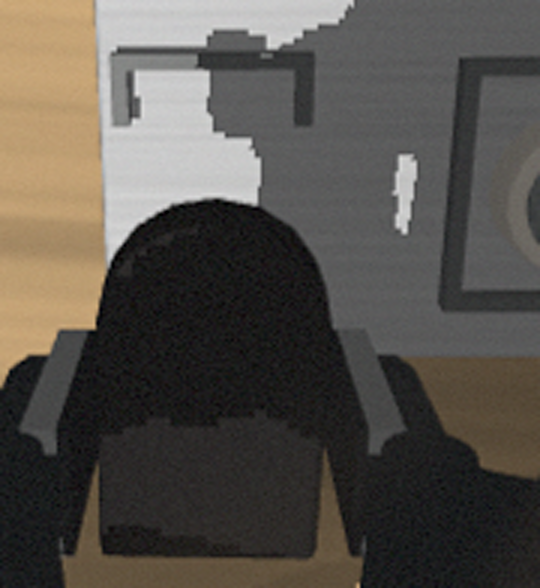

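Run:
```python
from h import *
c=load("w9")
cr=lambda a:(np.array(a,float)+.5)/[3,2.8]-.5+[210,140]
a=np.radians(4.5);x=np.array([np.cos(a),np.sin(a)]);y=np.array([x[1],-x[0]]);o=np.array([.4423,-.038])
f=lambda P,z:((ray(c,cr(P),z)[:,:2]-o)@np.c_[x,y]*1e3).round(1)
print("bay outer corners (tool xy)",f([[111,53],[315,53],[111,126],[315,126]],.016), "sole bay outer edge",f([[459,58],[439,311]],.016))
print("lift tip,sides,square",f([[215,200],[98,310],[331,310]],.142))
print("lift square bottom end",f([[105,555],[315,555]],.124),f([[105,555],[315,555]],.142))
```

```text
bay outer corners (tool xy) [[ 45.9 -29. ]
 [ 45.8  30.2]
 [ 22.9 -29.8]
 [ 22.8  30.9]] sole bay outer edge [[ 44.2  72. ]
 [-41.6  72.7]]
lift tip,sides,square [[ 36.    0.8]
 [ 15.8 -18.4]
 [ 15.8  19.8]]
lift square bottom end [[-51.3 -21.8]
 [-51.3  21.5]] [[-36.1 -19.2]
 [-36.2  19. ]]
```

>>> {"method": "arm_command", "body": {
  "steps": [
    {"jaw":0.8,"xyz":[0.1,0,3],"spin":0},
    {"jaw":0.8,"xyz":[0,0,3],"spin":0},
    {"jaw":0.8,"xyz":[0,0,3],"spin":0},
    {"jaw":0.8,"xyz":[0,0,1.4],"spin":0},
    {"jaw":0.8,"xyz":[0,0,0],"spin":0}
  ]
}}

```text
time_s: 13.25
position: [0.4419, -0.0351, 0.0349]
orientation: [[0.997, 0.081, -0.004], [0.081, -0.997, 0.001], [-0.004, -0.001, -1.0]]
contact_force: [-0.3, 0.9, 0.1]
gripper_width: 0.0389
```

>>> {"method": "arm_command", "body": {
  "steps": [
    {"jaw":0.8,"xyz":[0,0,0.5],"spin":0},
    {"jaw":0.8,"xyz":[0,0,0.3],"spin":0},
    {"jaw":0.8,"xyz":[0,0,0],"spin":0},
    {"jaw":0.8,"xyz":[0,0,0],"spin":0}
  ]
}}

```text
time_s: 13.65
position: [0.4437, -0.0371, 0.0291]
orientation: [[0.997, 0.079, 0.001], [0.079, -0.997, -0.0], [0.001, 0.0, -1.0]]
contact_force: [0.0, 0.4, 0.2]
gripper_width: 0.039
```

```bash
python3 -c "
from h import *
im,c,o=snap('wrist','w10')"
```

```text
t 13.65 pos [ 0.4437 -0.0371  0.0291] ax 4.51 w 0.039 F [0.03 0.37 0.18] q [-0.24  0.47  2.05 -0.    0.62  1.25]
```

View pics/w10.png

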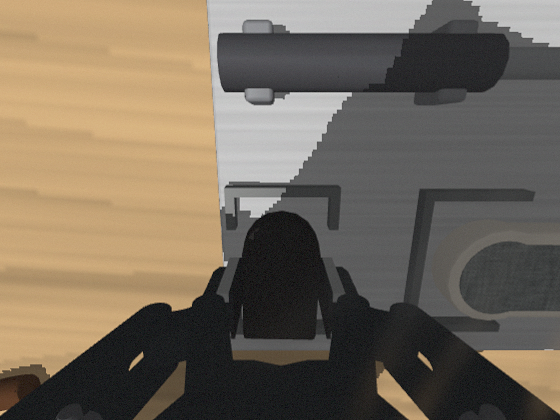

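>>> {"method": "arm_command", "body": {
  "steps": [
    {"jaw":0.8,"xyz":[0,0,0.25],"spin":0},
    {"jaw":0.8,"xyz":[0,0,0.1],"spin":0},
    {"jaw":0.8,"xyz":[0,0,0],"spin":0},
    {"jaw":0.8,"xyz":[0,0,0],"spin":0}
  ]
}}

```text
time_s: 14.1
position: [0.4433, -0.0372, 0.025]
orientation: [[0.997, 0.078, 0.0], [0.078, -0.997, -0.0], [0.0, 0.0, -1.0]]
contact_force: [-0.0, 0.2, -1.4]
gripper_width: 0.0392
```

>>> {"method": "arm_command", "body": {
  "steps": [
    {"jaw":0.8,"xyz":[0,0,0.1],"spin":0},
    {"jaw":0.8,"xyz":[0,0,0],"spin":0},
    {"jaw":0.8,"xyz":[0,0,0],"spin":0}
  ]
}}

```text
time_s: 14.4
position: [0.4433, -0.0372, 0.0249]
orientation: [[0.997, 0.078, 0.0], [0.078, -0.997, -0.0], [0.0, 0.0, -1.0]]
contact_force: [-2.6, 0.5, 15.4]
gripper_width: 0.0388
```

Contact is made, so the lift is down. I'll open the jaws and rise.

>>> {"method": "arm_command", "body": {
  "steps": [
    {"jaw":0.4,"xyz":[0,0,0],"spin":0},
    {"jaw":0.3,"xyz":[0,0,0],"spin":0},
    {"jaw":0.3,"xyz":[0,0,0],"spin":0},
    {"jaw":0.3,"xyz":[0,0,-2],"spin":0},
    {"jaw":0.3,"xyz":[0,0,-3],"spin":0}
  ]
}}

```text
time_s: 14.9
position: [0.4417, -0.0367, 0.0732]
orientation: [[0.997, 0.078, -0.004], [0.078, -0.997, 0.001], [-0.004, -0.001, -1.0]]
contact_force: [1.1, -0.4, 0.5]
gripper_width: 0.0601
```

>>> {"method": "arm_command", "body": {
  "steps": [
    {"jaw":0.3,"xyz":[0,0,-4],"spin":0},
    {"jaw":0.3,"xyz":[0,0,-4],"spin":0},
    {"jaw":0.3,"xyz":[0,0,-2],"spin":0},
    {"jaw":0.3,"xyz":[0,0,0],"spin":0},
    {"jaw":0.3,"xyz":[0,0,0],"spin":0}
  ]
}}

```text
time_s: 15.4
position: [0.4431, -0.037, 0.1739]
orientation: [[0.997, 0.078, 0.0], [0.078, -0.997, -0.0], [0.0, 0.0, -1.0]]
contact_force: [-0.1, -0.1, -0.1]
gripper_width: 0.0597
```

```bash
python3 -c "
from h import *
im,c,o=snap('wrist','w11')"
```

```text
t 15.4 pos [ 0.4431 -0.037   0.1739] ax 4.5 w 0.0597 F [-0.15 -0.06 -0.11] q [-0.24  0.22  1.91 -0.    1.01  1.25]
```

View pics/w11.png

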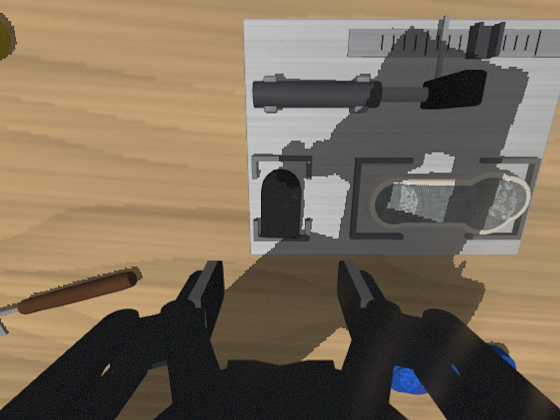

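Run:
```python
from h import *
cv2.imwrite("pics/c11.png",cv2.resize(cv2.imread("pics/w11.png")[145:245,240:380],None,fx=5,fy=5,interpolation=cv2.INTER_CUBIC))
cv2.imwrite("pics/c12.png",cv2.resize(cv2.imread("pics/w11.png")[5:125,340:560],None,fx=3.6,fy=3.6,interpolation=cv2.INTER_CUBIC))
```

```text
(no output)
```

View pics/c11.png

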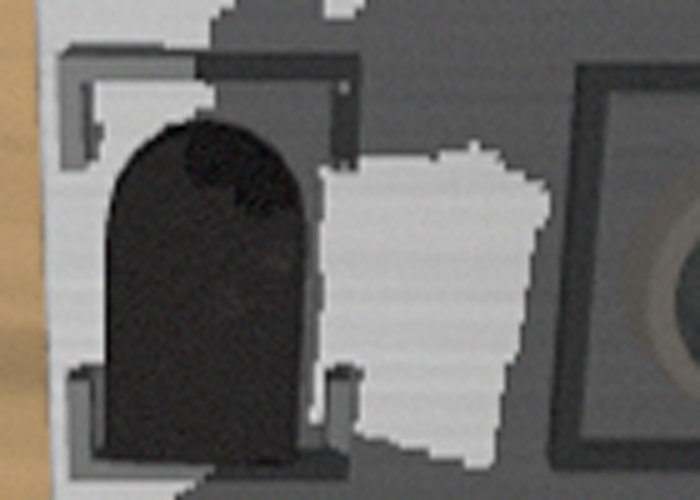

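View pics/c12.png

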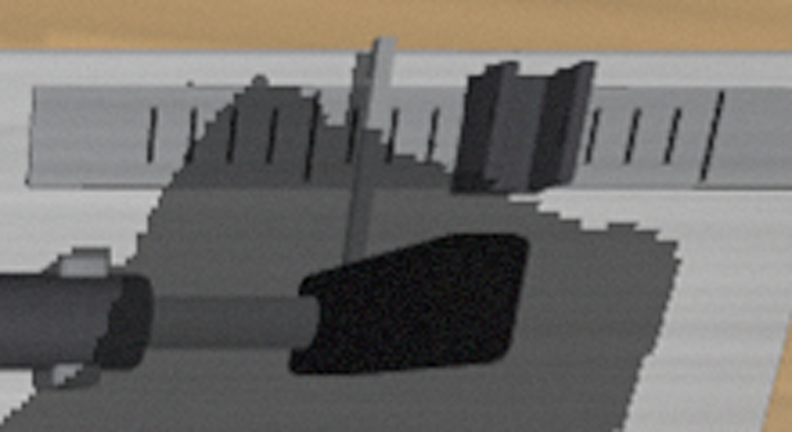

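Run:
```python
from h import *
c=load("w11")
A=np.radians(4.5);x=np.array([np.cos(A),np.sin(A)]);y=np.array([-x[1],x[0]])
cr=lambda a:crop(a,240,145,5)
B=ray(c,cr([[60,53],[360,53],[70,478],[348,478]]),.016)[:,:2];o=B.mean(0);print("lift bay",o,((B-o)@np.c_[x,y]*1e3).round(1).tolist())
print("lift",((ray(c,cr([[205,120],[107,260],[303,260],[200,462]]),.026)[:,:2]-o)@np.c_[x,y]*1e3).round(1).tolist())
p=np.array([.4564,-.2022])-(-.0510*x-.0515*y); print("gauge origin",p)
cr=lambda a:crop(a,340,5,3.6)
f=lambda P,z:((ray(c,cr(P),z)[:,:2]-p)@np.c_[x,y]*1e3).round(1).tolist()
print("post top right edge",f([[528,240],[508,358],[455,235]],.084))
print("lips inner",f([[518,64],[578,68],[491,180],[560,182]],.024))
print("lip outer",f([[500,65],[595,64],[572,180],[470,70]],.024))
print("ptr",f([[386,40],[355,250]],.03)); print("plate edge",f([[100,52],[700,52]],.008))
```

```text
lift bay [ 0.44385091 -0.03840762] [[44.7, 29.3], [44.8, -29.3], [-44.8, 29.7], [-44.7, -29.7]]
lift [[33.2, 1.0], [5.6, 20.2], [5.7, -18.4], [-37.1, 1.9]]
gauge origin [ 0.50320214 -0.14685734]
post top right edge [[58.6, -28.3], [37.4, -28.8], [59.5, -14.1]]
lips inner [[105.0, -56.2], [104.2, -70.4], [80.8, -54.8], [80.4, -71.4]]
lip outer [[104.8, -52.1], [105.1, -74.2], [80.9, -74.2], [103.8, -45.3]]
ptr [[108.0, -21.7], [64.6, -21.7]]
plate edge [[111.9, 37.3], [112.2, -110.0]]
```

>>> {"method": "arm_command", "body": {
  "steps": [
    {"jaw":0.3,"xyz":[2.5,3.35,0],"spin":0},
    {"jaw":0.3,"xyz":[2.5,3.35,0],"spin":0},
    {"jaw":0.3,"xyz":[2.5,3.35,0],"spin":0},
    {"jaw":0.3,"xyz":[2.5,3.35,0],"spin":0},
    {"jaw":0.3,"xyz":[0,0,2.5],"spin":0}
  ]
}}

```text
time_s: 15.95
position: [0.5596, -0.1682, 0.1497]
orientation: [[0.997, 0.076, 0.008], [0.076, -0.997, -0.005], [0.008, 0.005, -1.0]]
contact_force: [0.0, -0.6, 0.2]
gripper_width: 0.0595
```

>>> {"method": "arm_command", "body": {
  "steps": [
    {"jaw":0.3,"xyz":[0,0,0],"spin":0},
    {"jaw":0.3,"xyz":[0,0,0],"spin":0}
  ]
}}

```text
time_s: 16.15
position: [0.5512, -0.1618, 0.1469]
orientation: [[0.997, 0.078, -0.005], [0.078, -0.997, 0.002], [-0.005, -0.003, -1.0]]
contact_force: [-1.4, -0.4, 0.3]
gripper_width: 0.0601
```

```bash
python3 -c "
from h import *
im,c,o=snap('wrist','w12')"
```

```text
t 16.15 pos [ 0.5512 -0.1618  0.1469] ax 4.49 w 0.0601 F [-1.35 -0.41  0.27] q [-0.41  0.42  1.66  0.    1.06  1.09]
```

View pics/w12.png

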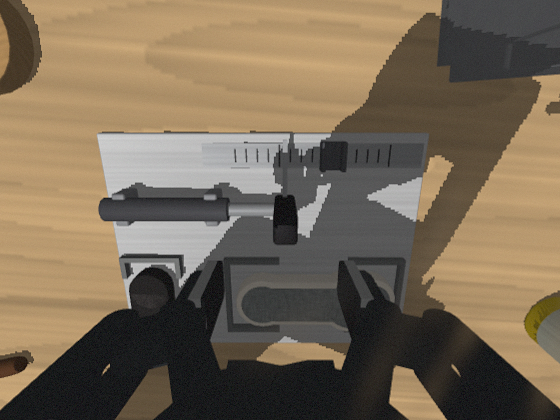

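Run:
```python
from h import *
cv2.imwrite("pics/c13.png",cv2.resize(cv2.imread("pics/w12.png")[125:255,230:370],None,fx=4.5,fy=4.5,interpolation=cv2.INTER_CUBIC))
```

```text
(no output)
```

View pics/c13.png

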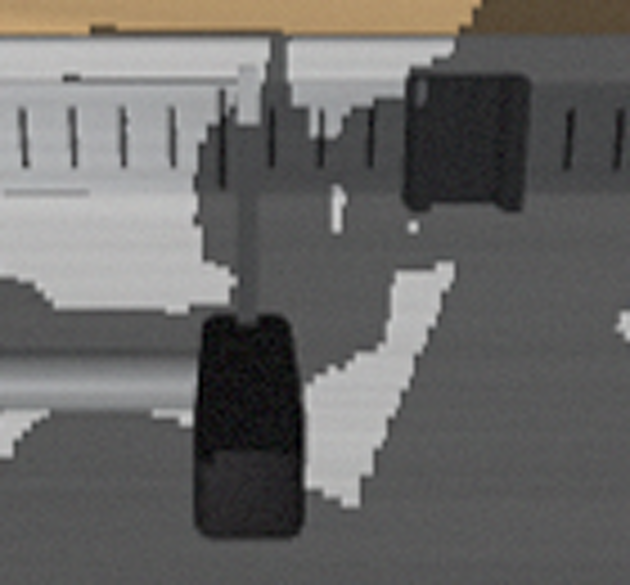

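Run:
```python
from h import *
c=load("w12")
A=np.radians(4.5);x=np.array([np.cos(A),np.sin(A)]);y=np.array([-x[1],x[0]])
p=np.array([.50320,-.14686])
cr=lambda a:crop(a,230,125,4.5)
f=lambda P,z:((ray(c,cr(P),z)[:,:2]-p)@np.c_[x,y]*1e3).round(1).tolist()
print("ptr",f([[247,68],[247,280]],.03),"clip edges",f([[408,75],[528,75],[405,205],[524,205]],.024))
print("post top edges",f([[196,520],[304,520],[250,537],[250,455]],.084)); print("tcp",((np.array([.5512,-.1618])-p)@np.c_[x,y]*1e3).round(1))
```

```text
ptr [[108.3, -21.8], [68.7, -22.1]] clip edges [[106.7, -52.2], [106.8, -74.8], [82.2, -52.7], [82.3, -75.7]]
post top edges [[41.3, -13.5], [41.3, -30.8], [38.4, -22.2], [52.4, -22.1]]
tcp [ 46.7 -18.7]
```

>>> {"method": "arm_command", "body": {
  "steps": [
    {"jaw":0.3,"xyz":[0.15,0.25,3],"spin":0},
    {"jaw":0.3,"xyz":[0,0,2],"spin":0},
    {"jaw":0.3,"xyz":[0,0,0],"spin":0},
    {"jaw":0.3,"xyz":[0,0,0],"spin":0},
    {"jaw":0.3,"xyz":[0,0,0],"spin":0}
  ]
}}

```text
time_s: 16.7
position: [0.5559, -0.1652, 0.1005]
orientation: [[0.997, 0.079, 0.002], [0.079, -0.997, -0.001], [0.002, 0.001, -1.0]]
contact_force: [0.0, -0.4, -0.1]
gripper_width: 0.0599
```

```bash
python3 -c "
from h import *
im,c,o=snap('wrist','w13')
A=np.radians(4.5);x=np.array([np.cos(A),np.sin(A)]);y=np.array([-x[1],x[0]])
print((o['position'][:2]-[.5032,-.14686])@np.c_[x,y])
"
```

```text
t 16.7 pos [ 0.5559 -0.1652  0.1005] ax 4.52 w 0.0599 F [ 0.05 -0.39 -0.1 ] q [-0.41  0.49  1.7  -0.    0.95  1.08]
[ 0.05113509 -0.02242922]
```

View pics/w13.png

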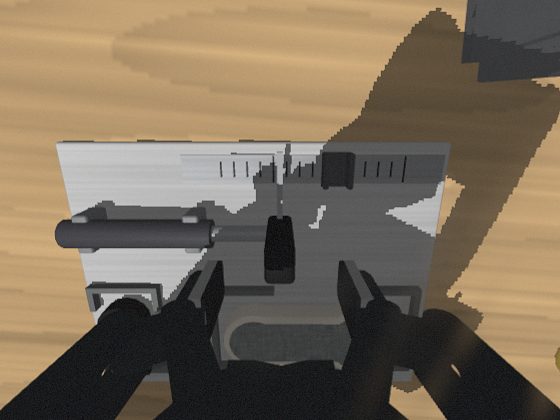

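Centred on the post at (51,-22) against the estimate of (50,-22). Next I'll go down to TCP z of about 0.053 and grip.

>>> {"method": "arm_command", "body": {
  "steps": [
    {"jaw":0.3,"xyz":[0,0,2.5],"spin":0},
    {"jaw":0.3,"xyz":[0,0,2.2],"spin":0},
    {"jaw":0.3,"xyz":[0,0,0],"spin":0},
    {"jaw":0.6,"xyz":[0,0,0],"spin":0},
    {"jaw":0.8,"xyz":[0,0,0],"spin":0}
  ],
  "newtons": 50
}}

```text
time_s: 17.25
position: [0.5562, -0.1656, 0.0535]
orientation: [[0.997, 0.079, 0.002], [0.079, -0.997, -0.001], [0.002, 0.001, -1.0]]
contact_force: [-0.4, 0.2, 0.1]
gripper_width: 0.0316
```

>>> {"method": "arm_command", "body": {
  "steps": [
    {"jaw":0.95,"xyz":[0,0,0],"spin":0},
    {"jaw":1,"xyz":[0,0,0],"spin":0},
    {"jaw":1,"xyz":[0,0,0],"spin":0},
    {"jaw":1,"xyz":[0,0,0],"spin":0}
  ]
}}

```text
time_s: 17.65
position: [0.5561, -0.1649, 0.0535]
orientation: [[0.997, 0.078, 0.002], [0.078, -0.997, -0.0], [0.002, 0.0, -1.0]]
contact_force: [0.7, 2.6, 7.2]
gripper_width: 0.0174
```

>>> {"method": "arm_command", "body": {
  "steps": [
    {"jaw":1,"xyz":[0,0.8,0],"spin":0},
    {"jaw":1,"xyz":[0,0.8,0],"spin":0},
    {"jaw":1,"xyz":[0,0.8,0],"spin":0},
    {"jaw":1,"xyz":[0,0.8,0],"spin":0},
    {"jaw":1,"xyz":[0,0.7,0],"spin":0}
  ]
}}

```text
time_s: 18.15
position: [0.559, -0.203, 0.0535]
orientation: [[0.997, 0.078, 0.002], [0.078, -0.997, 0.002], [0.002, -0.002, -1.0]]
contact_force: [0.6, 8.5, 8.0]
gripper_width: 0.0178
```

>>> {"method": "arm_command", "body": {
  "steps": [
    {"jaw":1,"xyz":[0,0,0],"spin":0},
    {"jaw":1,"xyz":[0,0,0],"spin":0},
    {"jaw":1,"xyz":[0,0,0],"spin":0}
  ]
}}

```text
time_s: 18.45
position: [0.5591, -0.2027, 0.0535]
orientation: [[0.997, 0.078, 0.002], [0.078, -0.997, 0.001], [0.002, -0.001, -1.0]]
contact_force: [-0.4, 8.0, 8.5]
gripper_width: 0.0173
```

```bash
python3 -c "
from h import *
im,c,o=snap('wrist','w14')
cv2.imwrite('pics/c14.png',cv2.resize(im[90:290,190:420],None,fx=3,fy=3,interpolation=cv2.INTER_CUBIC))
A=np.radians(4.5);x=np.array([np.cos(A),np.sin(A)]);y=np.array([-x[1],x[0]])
print((o['position'][:2]-[.5032,-.14686])@np.c_[x,y])
"
```

```text
t 18.45 pos [ 0.5591 -0.2027  0.0535] ax 4.46 w 0.0173 F [-0.4   7.97  8.48] q [-0.47  0.57  1.7   0.    0.88  1.03]
[ 0.05130485 -0.06009511]
```

View pics/c14.png

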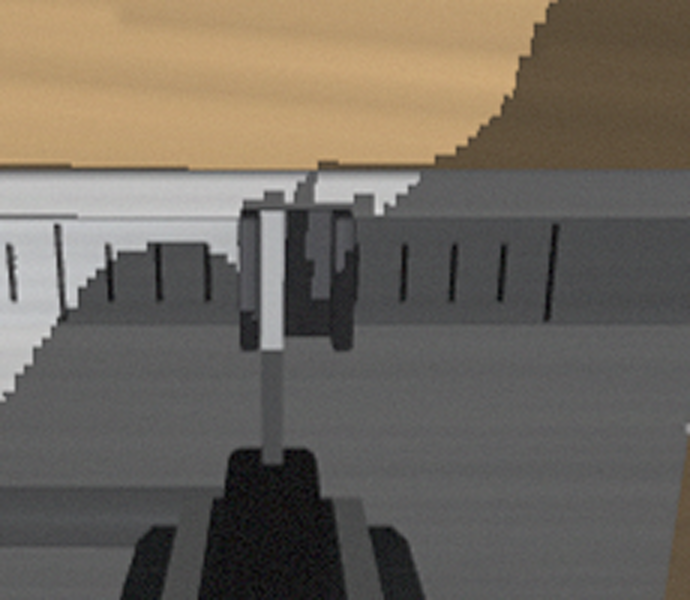

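The pointer is at column 272, and the gap between the lips runs 260–332 (middle 296). That leaves about 4.7 mm to pull.

>>> {"method": "arm_command", "body": {
  "steps": [
    {"jaw":1,"xyz":[0,0.25,0],"spin":0},
    {"jaw":1,"xyz":[0,0.2,0],"spin":0},
    {"jaw":1,"xyz":[0,0,0],"spin":0},
    {"jaw":1,"xyz":[0,0,0],"spin":0},
    {"jaw":1,"xyz":[0,0,0],"spin":0}
  ]
}}

```text
time_s: 19.0
position: [0.5594, -0.207, 0.0535]
orientation: [[0.997, 0.078, 0.002], [0.078, -0.997, 0.002], [0.002, -0.002, -1.0]]
contact_force: [0.9, 9.0, 8.9]
gripper_width: 0.0176
```

```bash
python3 -c "
from h import *
im,c,o=snap('wrist','w15')
cv2.imwrite('pics/c15.png',cv2.resize(im[90:290,190:420],None,fx=3,fy=3,interpolation=cv2.INTER_CUBIC))
im,c,o=snap('top','t15')
print(o['qd'].round(4))
"
```

```text
t 19.0 pos [ 0.5594 -0.207   0.0535] ax 4.47 w 0.0176 F [0.86 8.99 8.93] q [-0.47  0.57  1.69  0.    0.88  1.02]
t 19.05 pos [ 0.5594 -0.207   0.0535] ax 4.47 w 0.0176 F [0.39 8.34 7.22] q [-0.47  0.57  1.69  0.    0.88  1.02]
[ 0.0001 -0.0003  0.0006  0.0008 -0.0001  0.0001]
```

View pics/c15.png

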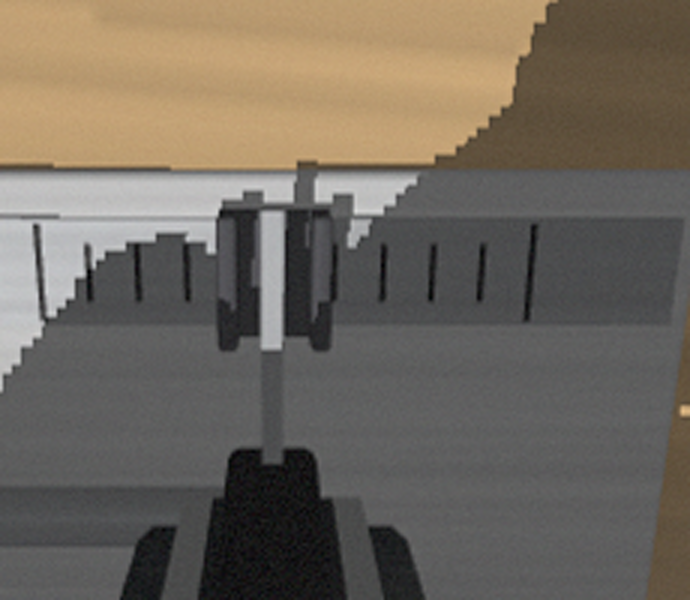

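View pics/w15.png

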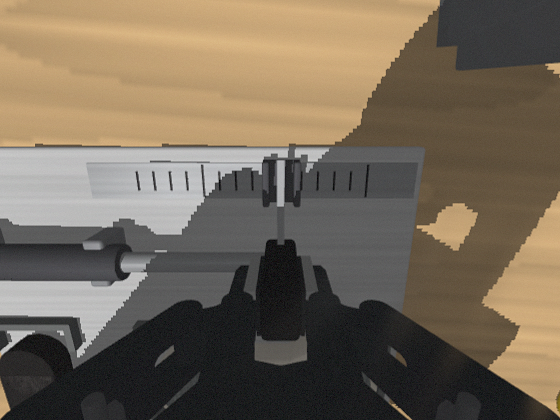

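View pics/t15.png

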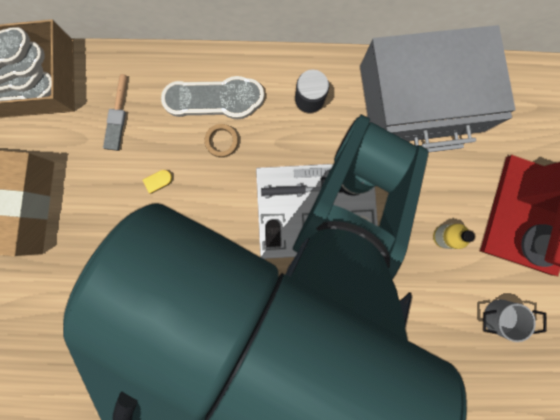

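The pointer (column 272) is now within about 1 mm of the middle of the lips (275). I'll hold for over 0.4 s, then hand in.

>>> {"method": "arm_command", "body": {
  "steps": [
    {"jaw":1,"xyz":[0,0,0],"spin":0},
    {"jaw":1,"xyz":[0,0,0],"spin":0},
    {"jaw":1,"xyz":[0,0,0],"spin":0},
    {"jaw":1,"xyz":[0,0,0],"spin":0},
    {"jaw":1,"xyz":[0,0,0],"spin":0}
  ]
}}

```text
time_s: 19.6
position: [0.5594, -0.2069, 0.0535]
orientation: [[0.997, 0.078, 0.002], [0.078, -0.997, 0.002], [0.002, -0.002, -1.0]]
contact_force: [0.4, 8.6, 7.9]
gripper_width: 0.0171
```

```bash
python3 -c "
from cell import robot
o=robot.observe();print(o['time_s'],o['position'],o['contact_force'],o['gripper_width'])
print(robot.close_job())"
```

```text
19.6 [ 0.55936611 -0.20694364  0.05349206] [0.35197947 8.6226867  7.89161489] 0.017118563742752405
the job is handed in; nothing more can be done
None
```

I loaded the gauge, pulled the rod out to the clip, and handed the job in at 19.6 s while still holding it. No verdict was reported.

- **Sole:** it lies in the long bay with its toe at the pull-out end. After release it measured about 1 mm off centre.
- **Lift:** the black heel lift lies in the short bay, measured about 2 mm off centre. Its outline agreed with lying flat.
- **Rod:** the arm read about 8.6 N along the pull. The pointer looked within about 1 mm of the middle of the clip's lips, and the arm was still.
- **Bystanders:** I touched none of them. In the last overhead picture the arm hid the spatula; the others looked in place.

Two readings disagreed. The cameras differed by up to about 10 mm on how far to pull, so I set the final position by eye from the close wrist view. While gripping the post, the arm also read about 8 N upward. I did not explain that, but it is well under the limits.

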